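Load the crockery dryer, shut it, set its vent flap and timer

TASK

Dry the washed things that stand on the draining board: lift the dryer's clear cover fully back onto its stop, stand every cup, the mortar and every egg cup that is there upright on the floor of the dryer's bin and let go of them, then lower the cover gently until it is fully shut. After that fold the vent flap up to the long mark at 45 degrees, and last turn the timer dial clockwise to the long 40-minute mark. Leave the colander and the soap bottle where they stand.

Things in the scene. Friction and masses are not known exactly. Their poses are not given: they have to be found in the camera images.
- dryer: fixed white crockery dryer. Origin: centre of the underside of its bin, z up, front to -x. Bin: outside 220 (x) by 290 (y) mm, rim 80 mm high; inside x -104 to +80, y -139 to +139 mm, floor 10 mm above the origin. Control housing on its +y side: x -110 to +110, y 145 to 285 mm, top at 80 mm; timer dial at the front of that top, vent flap at the rear
- cover (a joint): angle of the bin's clear, aluminium-framed cover (190 by 290 by 8 mm), hinged along the bin's rear rim: 0 fully shut, grows as its front edge lifts, 1.65 rad = upright on its back stop. The hinge is stiff: it stays where it is left. It starts between 0 and 0.3
- cover_hinge (a point): middle of the cover's hinge line (which runs along the dryer's y), at dryer x 80, y 0, z 80 mm
- cover_handle (a point): middle of the cover's round steel bar handle: bar 12 mm thick, along the dryer's y, 64 mm clear between its two posts, its axis 36 mm off the panel's outer face (on top when shut, on the far side when open). In the cover's frame 172 mm from the hinge along the panel and 44 mm out; the panel runs 18 mm beyond it. Moves with the cover
- flap (a joint): angle of the aluminium vent flap (90 by 100 by 6 mm) on the control housing, hinged along its rear edge (dryer's y): 0 flat, grows as its front edge is folded up, 1.57 upright. 0.785 (45 degrees) is the long mark on the steel quadrant beside it (short marks every 15 degrees). Stiff hinge: stays where it is left. Starts between 0 and 0.4
- flap_hinge (a point): middle of the flap's hinge line, at dryer x 85, y 205, z 80 mm
- flap_handle (a point): middle of the flap's round steel bar handle: bar 12 mm thick, along the dryer's y, 60 mm clear between its posts, its axis 36 mm off the flap's outer face. In the flap's frame 78 mm from the hinge along the flap and 43 mm out; the flap runs 12 mm beyond it. Moves with the flap
- timer (a joint): angle of the timer dial, growing clockwise from above: 0 = pointer (white line on one end of the grip) to the dryer's +y, the 0-minute mark; marks every 0.524 rad (10 minutes) up to 3.14 (60 minutes); the 40-minute mark, the only long one, is at 2.094. Range 0 to 3.3, stays where left. Starts between 0 and 0.6
- timer_grip (a point): on the timer's vertical axis, 24 mm above the housing top, at the height to grip. The grip is a bar 12 mm wide, 50 mm long and 24 mm high (9 to 33 mm above the housing top) on a 52 mm disc; at joint 0 it lies along the dryer's y
- board: fixed aluminium draining board, 270 (x) by 340 (y) mm, level top at 12 mm, with an apron sloping to the sink on its -y side. Origin: centre of its underside. A bottle brush is clipped along its near (-x) rim, 57 mm high
- cup1: purple plastic cup, round, open at the top, 62 mm high, 66 mm across the rim tapering to 52 mm at the foot, wall 3 mm. Starts upright on the draining board. Origin: centre of its underside, z up. None if absent
- cup2: purple plastic cup, round, open at the top, 62 mm high, 66 mm across the rim tapering to 52 mm at the foot, wall 3 mm. Starts upright on the draining board. Origin: centre of its underside, z up. None if absent (same as cup1)
- mortar: short wooden mortar, round, hollow, 52 mm high, 68 mm across the rim, 58 mm at the foot, wall 9 mm. Starts upright on the draining board. Origin: centre of its underside, z up. None if absent
- eggcup1: white ceramic egg cup, 62 mm high: foot 46 mm across and 5 mm thick, narrow stem 20 mm across, bowl from 25 mm height up to the 48 mm wide rim. Starts upright on the draining board. Origin: centre of its underside, z up. None if absent
- eggcup2: white ceramic egg cup, 62 mm high: foot 46 mm across and 5 mm thick, narrow stem 20 mm across, bowl from 25 mm height up to the 48 mm wide rim. Starts upright on the draining board. Origin: centre of its underside, z up. None if absent (same as eggcup1)
- colander: bystander: stainless colander, 160 mm across, 75 mm high. Origin: centre of its underside
- soap: bystander: soap bottle, 60 mm across, 150 mm high. Origin: centre of its underside
Mind the look-alikes: they are no part of the job. Leave any pink or red look-alike of the cup1 alone.

How it is judged:
By the outcome, as a careful person would: the job done as asked, in the order asked, and still so for the second after the job is handed in, with the robot touching nothing.
Of cup1, cup2, mortar, eggcup1, eggcup2 only 2 to 4 are there at a start; the rules pass over those that are not, and their reading is None.
At some moment in a run one of cup1, cup2, mortar, eggcup1, eggcup2 may be knocked a few centimetres aside while the robot is not near it.
It also fails if it takes over 210 s, if anything falls off the work surface, if the arm or the gripper's body presses on something with over 40 N, if the wrist force passes 120 N, or if a joint passes its speed limit or range.

ROBOT

A 6-joint arm with a two-finger parallel gripper is mounted at the origin on the work surface. World frame = base frame: x ahead of the robot, y to its left, z up, the work surface at z = 0. Lengths are in m, angles in rad, forces in N, time in s.
With the tool pointing down it reaches from about 0.4 to 0.925 m from the base axis. Payload 3.4 kg.
Tool frame: the origin (TCP) lies at the very end of the fingers, on their centre line; the grasp point (between the pads) lies arm.grip_point_offset behind it (arm.grip_point_offset is the distance from the TCP to the grasp point, in m); z points along the fingers, y is the line along which they close (so a half turn about z gives the same grasp; the last joint's range is limited). The gripper opens to 85 mm and grips with 20 to 120 N. Pads are 22 mm wide; open, the fingers measure 114 mm over their backs; the gripper's body (76 mm by 85 mm) begins 54 mm behind the grasp point. The pads swing forward as they close: fully open they stand 13 mm farther back than shut.
Start: joints at [-1.238, 0.307, 1.506, -0, 1.328, -0.073], TCP at [0.227, -0.528, 0.201] pointing down, gripper open.
Joint ranges: [-3.12, 3.12], [-1.05, 2.28], [0.14, 2.33], [-1.42, 4.57], [0.1, 2.73], [-2.68, 2.68]. Speed limits (rad/s): [2.57, 2.57, 3.14, 3.14, 3.14, 3.14].

INTERFACE

Orientations are given as [roll, pitch, yaw] about the fixed x, y, z axes, in that order (R = Rz(yaw) Ry(pitch) Rx(roll)).
In Python, from cell import arm, eyes gives the robot as it stands.
- The arm moves only by the tool step_arm, never from a script. Its argument "motion" is a list of rows, each an object of numbers: "tx", "ty", "tz": the shift along the tool's x, y, z scaled (see below); "wx", "wy", "wz": the turn, a rotation vector about the tool's x, y, z scaled (see below); "claw": the opening, from 0 (shut) to 1 (fully open). In form: [{"tx": .., "ty": .., "tz": .., "wx": .., "wy": .., "wz": .., "claw": ..}, ...]. A call has 1 to 20 rows; each row shifts and turns the commanded pose from where the row before left it, along the tool's axes as they then stand; what a row does not reach is not made up. The controller multiplies each number of a shift by 2 cm and each number of a turn by 4 degrees. A row lasts 1/12 s, in which the tool goes at most 41.7 mm and 7.16 degrees, less where a joint would pass 70% of its speed; a pose out of reach is approached as far as the arm can. A call with a number of a shift or a turn outside -1 to 1 is refused whole. A call with a gripper value outside its range is refused whole. The fingers move at their own pace and stop on an object; "newtons" is the grip in N (left out, the last holds). Time passes only in rows, so rows that do not move let the fingers close. It gives the time, the measured TCP pose, the force, the opening and the grip force at its end, in the units of the state.
- arm.get_state(): the state, without advancing time (a new reading comes with each control period).
- eyes.camera(name): name is "scene" or "top"; returns (picture, depth): 480x640x3 uint8, blue, green, red; 480x640 float32, m along the optical axis (not along the pixel's ray), 0 where there is no reading.
- eyes.calibration(name): a dict with "K" (3x3 intrinsics, pixels), "distortion" ([k1, k2, p1, p2, k3] as OpenCV has them; the pictures are not rectified), "pose" (4x4, takes a point from camera to world coordinates). Camera axes: x right, y up, looking along -z (the intrinsics and any distortion apply to the point x, -y, -z); pixel columns grow to the right and rows downward; lengths in m; the calibration is good to about 2 mm. A picture is of the moment at which its call begins. calibration takes no time and is no camera call.
- arm.finish_job(): hands the job in; it is judged then, once.
The state is a dict: "time_s": time; "q": joint angles; "joint_velocities": joint speeds; "tau": joint torques, N m; "ee_pos": TCP position; "tool_rot": TCP orientation; "ft_force": force on the tool from outside, world axes, zero at the start; "ft_torque": the same for the moment, N m; "gripper_width": finger opening in m; "grip_force": force on a finger pad.
Only numpy, scipy, OpenCV 4.12 (cv2) and the standard library are available. Lean on these libraries where they do the work, as an engineer would, in place of code of your own. Each camera call takes 0.05 s, during which the arm holds its last target. There are 200 camera calls.

## Working session

There is one attempt and no reset: what is moved stays moved. The work goes in short steps, Python scripts to look and compute and a tool call to move; the robot and the scene stay as the last step left them, time stands still between calls to the robot, and variables do not carry over. Pictures are saved under pics/ and viewed, at most 14 in all, crops included, and the job is handed in when it is done.

Besides the shell and the picture viewer there is one more tool, called after "Call:" as name([rows], argument=value, ...), one row to a line, values as JSON. step_arm: Moves the arm, as the interface text tells. Shifts and turns lie within -1 to 1; 1 stands for 2 cm of shift or 4 degrees of turn. Its arguments: {"type":"object","properties":{"motion":{"type":"array","items":{"type":"object","properties":{"tx":{"type":"number","minimum":-1,"maximum":1},"ty":{"type":"number","minimum":-1,"maximum":1},"tz":{"type":"number","minimum":-1,"maximum":1},"wx":{"type":"number","minimum":-1,"maximum":1},"wy":{"type":"number","minimum":-1,"maximum":1},"wz":{"type":"number","minimum":-1,"maximum":1},"claw":{"type":"number"}}}},"newtons":{"type":"number"}},"required":["motion"]}

```bash
ls; mkdir -p pics; python3 - <<'E'
from cell import arm, eyes
import cv2,numpy as np
for n in("scene","top"):
    p,d=eyes.camera(n); cv2.imwrite(f"pics/{n}0.png",p); np.save(f"pics/{n}0.npy",d)
    c=eyes.calibration(n); print(n,c["K"],c["distortion"],np.round(c["pose"],3))
s=arm.get_state();print(s, arm.grip_point_offset)
E
```

```text
pics
scene [[438.90504859   0.         316.39584645]
 [  0.         438.90504859 240.25926236]
 [  0.           0.           1.        ]] [-0.08830898  0.          0.          0.          0.        ] [[ 0.418 -0.558  0.717  1.347]
 [ 0.908  0.277 -0.314 -0.393]
 [-0.023  0.783  0.622  0.802]
 [ 0.     0.     0.     1.   ]]
top [[608.05345169   0.         326.05232787]
 [  0.         608.05345169 245.01573179]
 [  0.           0.           1.        ]] [-0.17135068  0.          0.          0.          0.        ] [[ 2.700e-02  9.960e-01 -9.100e-02  3.490e-01]
 [-1.000e+00  2.700e-02 -1.000e-03 -2.800e-02]
 [ 1.000e-03  9.100e-02  9.960e-01  1.981e+00]
 [ 0.000e+00  0.000e+00  0.000e+00  1.000e+00]]
{'time_s': 0.1, 'q': array([-1.23853339e+00,  3.07497140e-01,  1.50759195e+00, -2.62952100e-05,
        1.32842055e+00, -7.35157948e-02]), 'joint_velocities': array([ 0.00082438, -0.00123511, -0.00206323, -0.00018042, -0.00205818,
        0.00053153]), 'tau': array([ 5.20850044e-04, -4.58526564e+01, -2.52607459e+01, -1.51888530e-04,
        5.58498563e-03, -2.67866949e-05]), 'ee_pos': array([ 0.22669631, -0.52764171,  0.20025527]), 'tool_rot': array([-3.13967897e+00, -1.15356250e-04,  4.05784953e-01]), 'ft_force': array([ 0.44685874,  0.62356839, -0.59050985]), 'ft_torque': array([ 0.02098236, -0.02886309,  0.01879107]), 'grip_force': 0.0, 'gripper_width': 0.08527084385673347} 0.0187
```

View pics/scene0.png

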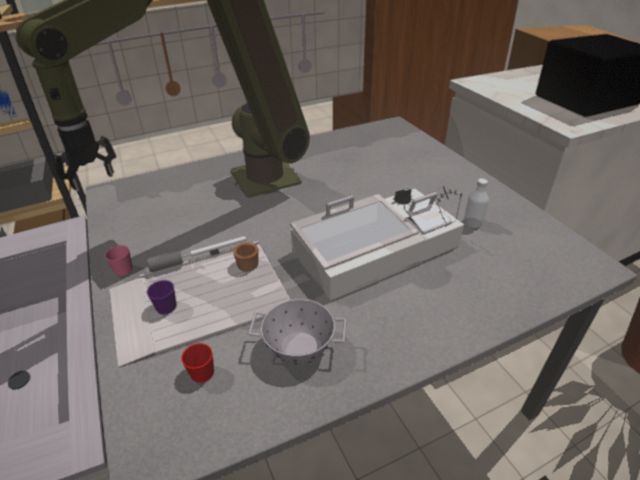

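View pics/top0.png

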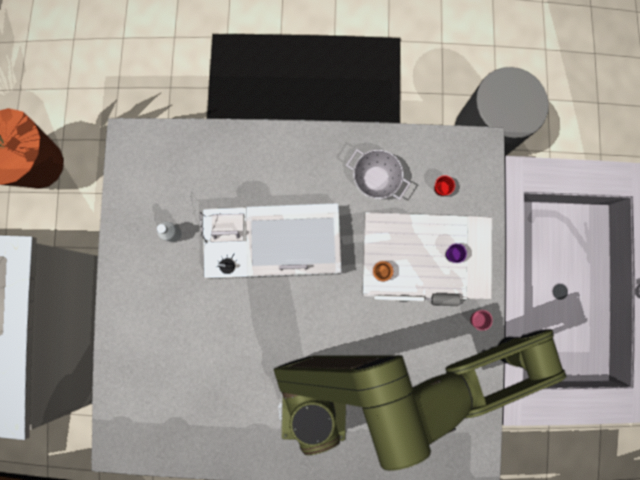

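The scene camera shows one purple cup (162,297), the wooden mortar (246,257), and no egg cups. The pink (119,261) and red (199,362) cups are look-alikes. The dryer's handle is at (340,206), the dial at (403,197) and the flap at (430,215). In the top view the cup is at (456,253), the mortar at (383,270), and the dryer spans (203..341, 205..277).

```bash
cat >h.py <<'E'
import numpy as np,cv2
from cell import arm,eyes
def shot(n,name=None):
    p,d=eyes.camera(n)
    if name: cv2.imwrite(f"pics/{name}.png",p)
    return p,d
def cloud(n,d):
    c=eyes.calibration(n);K=np.array(c["K"]);D=np.array(c["distortion"],float);T=np.array(c["pose"])
    v,u=np.mgrid[0:480,0:640]
    xy=cv2.undistortPoints(np.stack([u.ravel(),v.ravel()],1).astype(float)[:,None],K,D)[:,0].reshape(480,640,2)
    P=np.stack([xy[...,0]*d,-xy[...,1]*d,-d],-1)
    W=P@T[:3,:3].T+T[:3,3]; W[d==0]=np.nan
    return W
def proj(n,X):
    c=eyes.calibration(n);T=np.linalg.inv(np.array(c["pose"]));p=np.atleast_2d(X)@T[:3,:3].T+T[:3,3]
    return cv2.projectPoints((p*[1,-1,-1])[:,None],np.zeros(3),np.zeros(3),np.array(c["K"]),np.array(c["distortion"],float))[0][:,0]
E
python3 - <<'E'
from h import *
for n in("scene","top"):
    p=cv2.imread(f"pics/{n}0.png");W=cloud(n,np.load(f"pics/{n}0.npy"))
    h=cv2.cvtColor(p,cv2.COLOR_BGR2HSV);z=W[...,2]
    pts=dict(scene=dict(cup=(162,297),mort=(246,257)),top=dict(cup=(456,253),mort=(383,270)))[n]
    for k,(u,v) in pts.items():
        s=np.zeros(z.shape,bool);s[v-22:v+23,u-22:u+23]=1
        H=h[...,0];m=s&(((H>120)&(H<150)) if k=="cup" else ((H>5)&(H<18)))&(h[...,1]>90)
        r=m&(z>(.066 if k=="cup" else .057))&(z<.085)
        c=W[r][:,:2];o=np.linalg.lstsq(np.c_[2*c,np.ones(len(c))],(c**2).sum(1),rcond=None)[0]
        print(n,k,m.sum(),"z",np.nanmax(z[m]).round(3),"ring",o[:2].round(4),np.sqrt(o[2]+o[:2]@o[:2]).round(4),len(c),"mid",((c.max(0)+c.min(0))/2).round(4),np.ptp(c,axis=0).round(3))
    # other things above board within dryer/board area
    m=(z>.03)&(W[...,0]>.3)&(W[...,0]<.9)&(W[...,1]>-.5)&(W[...,1]<.5)
    m&=z<.2
    k,l,st,ce=cv2.connectedComponentsWithStats(m.astype(np.uint8))
    for i in range(1,k):
        if st[i,4]>15:
            q=W[l==i];print("  comp",ce[i].round(),st[i,4],q.min(0).round(3),q.max(0).round(3))
    if n=="top" or 1:
        # dryer top surface
        b=(z>.07)&(z<.088)&(h[...,1]<60)&(W[...,1]>-.05)&(W[...,0]<.8)&(W[...,0]>.4)
        q=W[b][:,:2];print(cv2.minAreaRect((q*1000).astype(np.float32)))
E
python3 - <<'E'
import cv2
p=cv2.imread('pics/top0.png')[190:310,190:350];q=cv2.imread('pics/scene0.png')[170:300,280:480]
cv2.imwrite('pics/c1.png',cv2.resize(q,(800,520),interpolation=cv2.INTER_CUBIC))
E
```

```text
scene cup 665 z 0.076 ring [ 0.5115 -0.4398] 0.0311 127 mid [ 0.5115 -0.4395] [0.067 0.058]
scene mort 535 z 0.066 ring [ 0.4508 -0.2072] 0.0292 192 mid [ 0.4486 -0.2068] [0.071 0.063]
  comp [477. 202.] 658 [0.53 0.45 0.03] [0.588 0.499 0.15 ]
  comp [373. 234.] 10746 [ 0.412 -0.073  0.03 ] [0.66  0.371 0.17 ]
  comp [185. 255.] 738 [ 0.35  -0.458  0.03 ] [ 0.386 -0.182  0.058]
  comp [246. 254.] 491 [ 0.413 -0.241  0.03 ] [ 0.484 -0.174  0.066]
  comp [161. 294.] 684 [ 0.478 -0.473  0.03 ] [ 0.545 -0.408  0.077]
  comp [297. 325.] 2251 [ 0.678 -0.289  0.03 ] [ 0.838 -0.082  0.078]
  comp [197. 358.] 641 [ 0.697 -0.435  0.03 ] [ 0.764 -0.371  0.065]
((502.2372131347656, 655.3945922851562), (222.20724487304688, 1427.302978515625), 3.8482863903045654)
top cup 287 z 0.09 ring [ 0.5089 -0.4393] 0.029 48 mid [ 0.51  -0.439] [0.056 0.06 ]
top mort 320 z 0.074 ring [ 0.4474 -0.2064] 0.0283 113 mid [ 0.4475 -0.2071] [0.061 0.061]
  comp [379. 171.] 960 [ 0.675 -0.286  0.03 ] [ 0.835 -0.083  0.086]
  comp [445. 184.] 155 [ 0.697 -0.436  0.031] [ 0.761 -0.371  0.072]
  comp [271. 241.] 9492 [ 0.411 -0.072  0.032] [0.655 0.37  0.173]
  comp [168. 232.] 351 [0.522 0.451 0.031] [0.581 0.5   0.159]
  comp [458. 253.] 165 [ 0.48  -0.471  0.03 ] [ 0.538 -0.409  0.09 ]
  comp [383. 270.] 229 [ 0.417 -0.238  0.03 ] [ 0.481 -0.173  0.075]
  comp [427. 299.] 591 [ 0.342 -0.457  0.031] [ 0.382 -0.181  0.069]
((516.597900390625, 426.06903076171875), (221.59999084472656, 961.6647338867188), 3.2097153663635254)
```

View pics/c1.png

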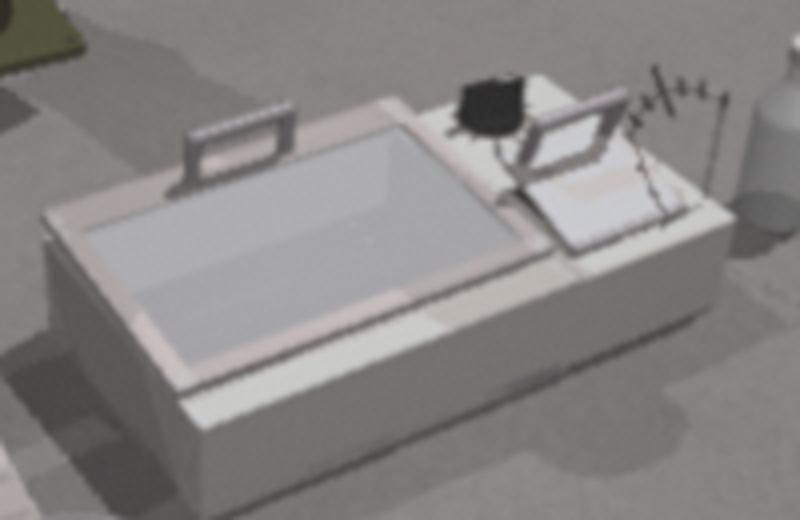

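```bash
cat >>h.py <<'E'
from scipy.optimize import minimize
def dryer_fit(Ws):
    R=[]
    for W in Ws:
        z=W[...,2];m=(z>.03)&(z<.086)&(W[...,0]>.38)&(W[...,0]<.7)&(W[...,1]>-.1)&(W[...,1]<.41)
        k,l,st,_=cv2.connectedComponentsWithStats(m.astype(np.uint8));i=1+st[1:,4].argmax()
        q=W[l==i][:,:2];r=cv2.minAreaRect((q*1000).astype(np.float32));R.append(r)
    return R
E
python3 - <<'E'
from h import *
Ws={n:cloud(n,np.load(f"pics/{n}0.npy")) for n in("scene","top")}
R=dryer_fit(Ws.values());print(R)
for (n,W),r in zip(Ws.items(),R):
    a=r[2]; a=a if a<45 else a-90
    a=np.radians(a);c=np.array(r[0])/1000
    Rm=np.array([[np.cos(a),-np.sin(a)],[np.sin(a),np.cos(a)]])
    o=c-Rm@[0,.07]; print(n,"origin",o,"yaw",a)
    L=W.copy();L[...,:2]=(W[...,:2]-o)@Rm
    z=L[...,2]
    A=(abs(L[...,0])<.15)&(L[...,1]<.3)&(L[...,1]>-.15)
    def rep(t,m):
        q=L[m];print("  ",t,len(q),np.median(q,0).round(4),q.min(0).round(4),q.max(0).round(4)) if len(q) else print(t,0)
    rep("coverhandle",A&(L[...,1]<.1)&(L[...,0]<0)&(z>.115))
    rep("dial",A&(L[...,1]>.15)&(L[...,0]<-.01)&(z>.1)&(z<.12))
    rep("flaphandle",A&(L[...,1]>.15)&(L[...,1]<.25)&(L[...,0]>-.03)&(z>.115))
    m=A&(abs(L[...,1])<.14)&(L[...,0]<.07)&(z>.08)&(z<.13)
    q=L[m];x=q[:,0]
    for lo in np.arange(-.11,.09,.02):
        s=(x>lo)&(x<lo+.02)&(abs(q[:,1])>.05); 
        if s.sum()>5: print("     x",lo.round(2),np.median(q[s,2]).round(4),s.sum(),end=";")
    print()
    m=A&(L[...,1]>.16)&(L[...,1]<.25)&(L[...,0]>-.03)&(L[...,0]<.085)&(z>.08)&(z<.115)
    q=L[m]
    for lo in np.arange(-.02,.085,.01):
        s=(q[:,0]>lo)&(q[:,0]<lo+.01)
        if s.sum()>3: print("     x",lo.round(2),np.median(q[s,2]).round(4),s.sum(),end=";")
    print()
E
```

```text
[((535.5155639648438, 148.62155151367188), (224.09031677246094, 432.7630310058594), 3.509167432785034), ((532.1805419921875, 149.06063842773438), (220.25076293945312, 433.15667724609375), 3.6853318214416504)]
scene origin [0.53980014 0.0787528 ] yaw 0.061246525705855655
   coverhandle 167 [-0.0863 -0.0033  0.1378] [-0.0941 -0.0449  0.1153] [-0.0814  0.0424  0.1446]
   dial 79 [-0.0735  0.2091  0.1089] [-0.0858  0.1849  0.1002] [-0.0678  0.2317  0.1153]
   flaphandle 172 [0.0224 0.1994 0.1442] [0.0083 0.1603 0.1151] [0.0284 0.2469 0.1516]
     x -0.11 0.1004 272;     x -0.09 0.0982 325;     x -0.07 0.0956 306;     x -0.05 0.0939 302;     x -0.03 0.0925 327;     x -0.01 0.0909 333;     x 0.01 0.0895 336;     x 0.03 0.0877 374;     x 0.05 0.0867 333;
     x -0.01 0.1107 10;     x 0.0 0.1098 57;     x 0.01 0.1065 97;     x 0.02 0.1035 87;     x 0.03 0.1002 87;     x 0.04 0.0973 85;     x 0.05 0.0944 102;     x 0.06 0.0914 88;     x 0.07 0.088 92;     x 0.08 0.0861 43;
top origin [0.53667992 0.07920539] yaw 0.06432117431267656
   coverhandle 112 [-0.0887 -0.0031  0.1407] [-0.1062 -0.1409  0.1159] [-0.082   0.0411  0.1552]
   dial 64 [-0.0744  0.2106  0.1117] [-0.0827  0.1846  0.1017] [-0.0644  0.2333  0.1197]
   flaphandle 162 [0.0187 0.197  0.1444] [-0.0015  0.1544  0.1152] [0.0287 0.2483 0.1607]
     x -0.11 0.1017 368;     x -0.09 0.0997 363;     x -0.07 0.0972 364;     x -0.05 0.0949 362;     x -0.03 0.0932 372;     x -0.01 0.0917 363;     x 0.01 0.0905 353;     x 0.03 0.0888 352;     x 0.05 0.0878 347;
     x -0.02 0.0837 38;     x -0.01 0.086 55;     x 0.0 0.1102 65;     x 0.01 0.1069 65;     x 0.02 0.1066 9;     x 0.03 0.101 64;     x 0.04 0.0987 85;     x 0.05 0.0954 84;     x 0.06 0.0925 84;     x 0.07 0.0888 90;     x 0.08 0.0886 38;
```

Call:
step_arm([
  {"wz": -1,"tz": -0.15,"claw": 1},
  {"wz": -1,"tz": -0.15},
  {"wz": -1,"tz": -0.15},
  {"wz": -1,"tz": -0.15},
  {"wz": -1,"tz": -0.15},
  {"wz": -1,"tz": -0.15},
  {"wz": -1,"tz": -0.15},
  {"wz": -1,"tz": -0.15},
  {"wz": -1,"tz": -0.15},
  {"wz": -1,"tz": -0.15},
  {"wz": -1},
  {"wz": -1},
  {"wz": -1},
  {"wz": -1},
  {"wz": -1},
  {"wz": -1},
  {"wz": -1},
  {"wz": -0.6},
  {},
], newtons=20)

```text
invalid input at $.motion[0]: expected keys tx, ty, tz, wx, wy, wz, claw
```

Call:
step_arm([
  {"tx": 1,"ty": 0.87},
  {"tx": 1,"ty": 0.87},
  {"tx": 1,"ty": 0.87},
  {"tx": 1,"ty": 0.87},
  {"tx": 1,"ty": 0.87},
  {"tx": 1,"ty": 0.87},
  {"tx": 1,"ty": 0.87},
  {"tx": 1,"ty": 0.87},
  {"tx": 1,"ty": 0.87},
  {"tx": 1,"ty": 0.87},
  {"tx": 1,"ty": 0.87},
  {"tx": 1,"ty": 0.87},
  {"tx": 1,"ty": 0.87},
  {"tx": 1,"ty": 0.87},
  {"tx": 1,"ty": 0.87},
  {},
])

```text
invalid input at $.motion[0]: expected keys tx, ty, tz, wx, wy, wz, claw
```

Call:
step_arm([
  {"tx": 1},
  {"tx": 1},
  {"tx": 1},
  {"tx": 1},
  {"tx": 1},
  {"tx": 1},
  {"tx": 1},
  {"tx": 1},
  {"tx": 1},
  {"tx": 1},
  {"tx": 1},
  {"tx": 1},
  {"tx": 1},
  {"tx": 1},
  {"tx": 0.3},
  {},
  {},
])

```text
invalid input at $.motion[0]: expected keys tx, ty, tz, wx, wy, wz, claw
```

Call:
step_arm([
  {"tx": 0,"ty": 0,"tz": -0.15,"wx": 0,"wy": 0,"wz": -1,"claw": 1},
  {"tx": 0,"ty": 0,"tz": -0.15,"wx": 0,"wy": 0,"wz": -1,"claw": 1},
  {"tx": 0,"ty": 0,"tz": -0.15,"wx": 0,"wy": 0,"wz": -1,"claw": 1},
  {"tx": 0,"ty": 0,"tz": -0.15,"wx": 0,"wy": 0,"wz": -1,"claw": 1},
  {"tx": 0,"ty": 0,"tz": -0.15,"wx": 0,"wy": 0,"wz": -1,"claw": 1},
  {"tx": 0,"ty": 0,"tz": -0.15,"wx": 0,"wy": 0,"wz": -1,"claw": 1},
  {"tx": 0,"ty": 0,"tz": -0.15,"wx": 0,"wy": 0,"wz": -1,"claw": 1},
  {"tx": 0,"ty": 0,"tz": -0.15,"wx": 0,"wy": 0,"wz": -1,"claw": 1},
  {"tx": 0,"ty": 0,"tz": -0.15,"wx": 0,"wy": 0,"wz": -1,"claw": 1},
  {"tx": 0,"ty": 0,"tz": -0.15,"wx": 0,"wy": 0,"wz": -1,"claw": 1},
  {"tx": 0,"ty": 0,"tz": -0.15,"wx": 0,"wy": 0,"wz": -1,"claw": 1},
  {"tx": 0,"ty": 0,"tz": -0.15,"wx": 0,"wy": 0,"wz": -1,"claw": 1},
  {"tx": 0,"ty": 0,"tz": -0.15,"wx": 0,"wy": 0,"wz": -1,"claw": 1},
  {"tx": 0,"ty": 0,"tz": -0.15,"wx": 0,"wy": 0,"wz": -1,"claw": 1},
  {"tx": 0,"ty": 0,"tz": -0.15,"wx": 0,"wy": 0,"wz": -1,"claw": 1},
  {"tx": 0,"ty": 0,"tz": -0.15,"wx": 0,"wy": 0,"wz": -1,"claw": 1},
  {"tx": 0,"ty": 0,"tz": -0.15,"wx": 0,"wy": 0,"wz": -1,"claw": 1},
  {"tx": 0,"ty": 0,"tz": 0,"wx": 0,"wy": 0,"wz": -0.6,"claw": 1},
], newtons=20)

```text
time_s: 1.6
ee_pos: [0.227, -0.5283, 0.2522]
tool_rot: [3.142, -0.0, 1.638]
ft_force: [0.0, -0.4, -0.7]
gripper_width: 0.0856
grip_force: 0.0
```

Call:
step_arm([
  {"tx": 1,"ty": 0.87,"tz": 0,"wx": 0,"wy": 0,"wz": 0,"claw": 1},
  {"tx": 1,"ty": 0.87,"tz": 0,"wx": 0,"wy": 0,"wz": 0,"claw": 1},
  {"tx": 1,"ty": 0.87,"tz": 0,"wx": 0,"wy": 0,"wz": 0,"claw": 1},
  {"tx": 1,"ty": 0.87,"tz": 0,"wx": 0,"wy": 0,"wz": 0,"claw": 1},
  {"tx": 1,"ty": 0.87,"tz": 0,"wx": 0,"wy": 0,"wz": 0,"claw": 1},
  {"tx": 1,"ty": 0.87,"tz": 0,"wx": 0,"wy": 0,"wz": 0,"claw": 1},
  {"tx": 1,"ty": 0.87,"tz": 0,"wx": 0,"wy": 0,"wz": 0,"claw": 1},
  {"tx": 1,"ty": 0.87,"tz": 0,"wx": 0,"wy": 0,"wz": 0,"claw": 1},
  {"tx": 1,"ty": 0.87,"tz": 0,"wx": 0,"wy": 0,"wz": 0,"claw": 1},
  {"tx": 1,"ty": 0.87,"tz": 0,"wx": 0,"wy": 0,"wz": 0,"claw": 1},
  {"tx": 1,"ty": 0.87,"tz": 0,"wx": 0,"wy": 0,"wz": 0,"claw": 1},
  {"tx": 1,"ty": 0.87,"tz": 0,"wx": 0,"wy": 0,"wz": 0,"claw": 1},
  {"tx": 1,"ty": 0.87,"tz": 0,"wx": 0,"wy": 0,"wz": 0,"claw": 1},
  {"tx": 1,"ty": 0.87,"tz": 0,"wx": 0,"wy": 0,"wz": 0,"claw": 1},
  {"tx": 1,"ty": 0.87,"tz": 0,"wx": 0,"wy": 0,"wz": 0,"claw": 1},
])

```text
time_s: 2.85
ee_pos: [0.4686, -0.2109, 0.2517]
tool_rot: [-3.141, -0.001, 1.635]
ft_force: [0.5, -0.7, 0.2]
gripper_width: 0.0858
grip_force: 0.0
```

Call:
step_arm([
  {"tx": 1,"ty": 0,"tz": 0,"wx": 0,"wy": 0,"wz": 0,"claw": 1},
  {"tx": 1,"ty": 0,"tz": 0,"wx": 0,"wy": 0,"wz": 0,"claw": 1},
  {"tx": 1,"ty": 0,"tz": 0,"wx": 0,"wy": 0,"wz": 0,"claw": 1},
  {"tx": 1,"ty": 0,"tz": 0,"wx": 0,"wy": 0,"wz": 0,"claw": 1},
  {"tx": 1,"ty": 0,"tz": 0,"wx": 0,"wy": 0,"wz": 0,"claw": 1},
  {"tx": 1,"ty": 0,"tz": 0,"wx": 0,"wy": 0,"wz": 0,"claw": 1},
  {"tx": 1,"ty": 0,"tz": 0,"wx": 0,"wy": 0,"wz": 0,"claw": 1},
  {"tx": 1,"ty": 0,"tz": 0,"wx": 0,"wy": 0,"wz": 0,"claw": 1},
  {"tx": 1,"ty": 0,"tz": 0,"wx": 0,"wy": 0,"wz": 0,"claw": 1},
  {"tx": 1,"ty": 0,"tz": 0,"wx": 0,"wy": 0,"wz": 0,"claw": 1},
  {"tx": 1,"ty": 0,"tz": 0,"wx": 0,"wy": 0,"wz": 0,"claw": 1},
  {"tx": 1,"ty": 0,"tz": 0,"wx": 0,"wy": 0,"wz": 0,"claw": 1},
  {"tx": 1,"ty": 0,"tz": 0,"wx": 0,"wy": 0,"wz": 0,"claw": 1},
  {"tx": 1,"ty": 0,"tz": 0,"wx": 0,"wy": 0,"wz": 0,"claw": 1},
  {"tx": 0.3,"ty": 0,"tz": 0,"wx": 0,"wy": 0,"wz": 0,"claw": 1},
  {"tx": 0,"ty": 0,"tz": 0,"wx": 0,"wy": 0,"wz": 0,"claw": 1},
  {"tx": 0,"ty": 0,"tz": 0,"wx": 0,"wy": 0,"wz": 0,"claw": 1},
])

```text
time_s: 4.27
ee_pos: [0.4499, 0.0728, 0.2519]
tool_rot: [-3.141, 0.001, 1.636]
ft_force: [-0.3, -0.4, 0.5]
gripper_width: 0.0857
grip_force: 0.0
```

Call:
step_arm([
  {"tx": 0,"ty": 0,"tz": 1,"wx": 0,"wy": 0,"wz": 0,"claw": 1},
  {"tx": 0,"ty": 0,"tz": 1,"wx": 0,"wy": 0,"wz": 0,"claw": 1},
  {"tx": 0,"ty": 0,"tz": 1,"wx": 0,"wy": 0,"wz": 0,"claw": 1},
  {"tx": 0,"ty": 0,"tz": 1,"wx": 0,"wy": 0,"wz": 0,"claw": 1},
  {"tx": 0,"ty": 0,"tz": 1,"wx": 0,"wy": 0,"wz": 0,"claw": 1},
  {"tx": 0,"ty": 0,"tz": 1,"wx": 0,"wy": 0,"wz": 0,"claw": 1},
  {"tx": 0,"ty": 0,"tz": 0.5,"wx": 0,"wy": 0,"wz": 0,"claw": 1},
  {"tx": 0,"ty": 0,"tz": 0,"wx": 0,"wy": 0,"wz": 0,"claw": 0},
  {"tx": 0,"ty": 0,"tz": 0,"wx": 0,"wy": 0,"wz": 0,"claw": 0},
  {"tx": 0,"ty": 0,"tz": 0,"wx": 0,"wy": 0,"wz": 0,"claw": 0},
  {"tx": 0,"ty": 0,"tz": 0,"wx": 0,"wy": 0,"wz": 0,"claw": 0},
  {"tx": 0,"ty": 0,"tz": 0,"wx": 0,"wy": 0,"wz": 0,"claw": 0},
  {"tx": 0,"ty": 0,"tz": 0,"wx": 0,"wy": 0,"wz": 0,"claw": 0},
  {"tx": 0,"ty": 0,"tz": 0,"wx": 0,"wy": 0,"wz": 0,"claw": 0},
  {"tx": 0,"ty": 0,"tz": 0,"wx": 0,"wy": 0,"wz": 0,"claw": 0},
  {"tx": 0,"ty": 0,"tz": 0,"wx": 0,"wy": 0,"wz": 0,"claw": 0},
], newtons=20)

```text
time_s: 5.6
ee_pos: [0.4502, 0.0732, 0.1223]
tool_rot: [3.141, -0.0, 1.635]
ft_force: [-0.4, 0.2, 0.6]
gripper_width: -0.0002
grip_force: 0.0
```

```bash
python3 - <<'E'
from h import *
p,d=shot("scene");q,e=shot("top")
cv2.imwrite('pics/c2.png',np.hstack([cv2.resize(p[150:290,270:460],None,fx=2.1,fy=2.1),cv2.resize(q[200:340,220:410],None,fx=2.1,fy=2.1)]))
E
```

```text
(no output)
```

View pics/c2.png

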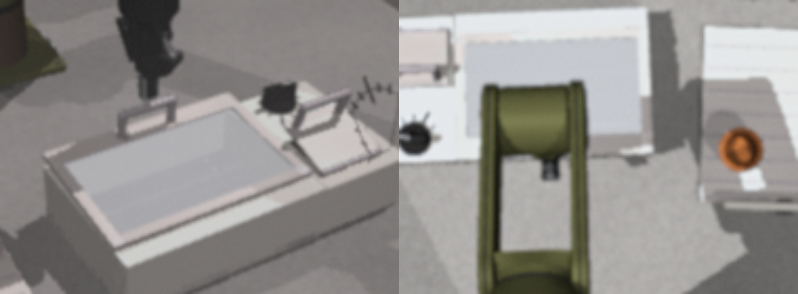

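```bash
python3 - <<'E'
from h import *
s=arm.get_state();t=s["ee_pos"];print(t,s["gripper_width"])
o=np.array([.5382,.079]);a=.063;R=np.array([[np.cos(a),-np.sin(a)],[np.sin(a),np.cos(a)]])
p,d=shot("scene");W=cloud("scene",d)
print(proj("scene",np.array([t,t+[0,0,.0187],[.4508,.0735,.139]])))
L=W.copy();L[...,:2]=(W[...,:2]-o)@R
for v in range(180,212,2):
    print(v,p[v,340],L[v,340].round(3),p[v,346],L[v,346].round(3))
E
```

```text
[0.45009491 0.07317403 0.12216236] 0.0001321513119366795
[[339.59147887 205.03403743]
 [339.65211142 199.35906506]
 [339.86937684 200.02600496]]
180 [43 43 43] [-0.072 -0.01   0.213] [39 40 41] [-0.038 -0.013  0.232]
182 [42 42 43] [-0.071 -0.01   0.208] [42 42 42] [-0.04  -0.011  0.224]
184 [42 41 43] [-0.075 -0.008  0.199] [43 43 44] [-0.043 -0.009  0.216]
186 [45 43 45] [-0.075 -0.008  0.193] [65 65 68] [-0.057 -0.     0.2  ]
188 [48 47 48] [-0.076 -0.007  0.186] [112 113 117] [-0.324  0.167 -0.001]
190 [50 50 51] [-0.077 -0.006  0.179] [117 119 122] [-0.319  0.164 -0.005]
192 [50 49 51] [-0.076 -0.007  0.173] [129 129 134] [-0.303  0.154 -0.002]
194 [50 50 51] [-0.075 -0.007  0.168] [128 130 134] [-0.287  0.145  0.002]
196 [60 61 62] [-0.075 -0.007  0.161] [144 142 148] [-0.28   0.14  -0.001]
198 [107 107 110] [-0.08  -0.004  0.151] [165 160 166] [-0.085  0.018  0.141]
200 [107 104 109] [-0.084 -0.001  0.141] [107 105 110] [-0.08   0.015  0.139]
202 [102 101 105] [-0.079 -0.005  0.139] [134 135 139] [-0.249  0.121 -0.   ]
204 [131 131 136] [-0.252  0.1   -0.003] [164 165 172] [-0.242  0.117 -0.002]
206 [164 165 172] [-0.237  0.091  0.001] [190 190 201] [-0.102  0.029  0.101]
208 [187 189 198] [-0.1    0.009  0.102] [173 175 183] [-0.091  0.022  0.103]
210 [173 176 184] [-0.093  0.004  0.102] [123 123 129] [nan nan nan]
```

```bash
python3 - <<'E'
from h import *
p,d=shot("scene")
cv2.imwrite('pics/c3.png',cv2.resize(p[140:230,290:390],(800,600),interpolation=cv2.INTER_NEAREST))
E
```

```text
(no output)
```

View pics/c3.png

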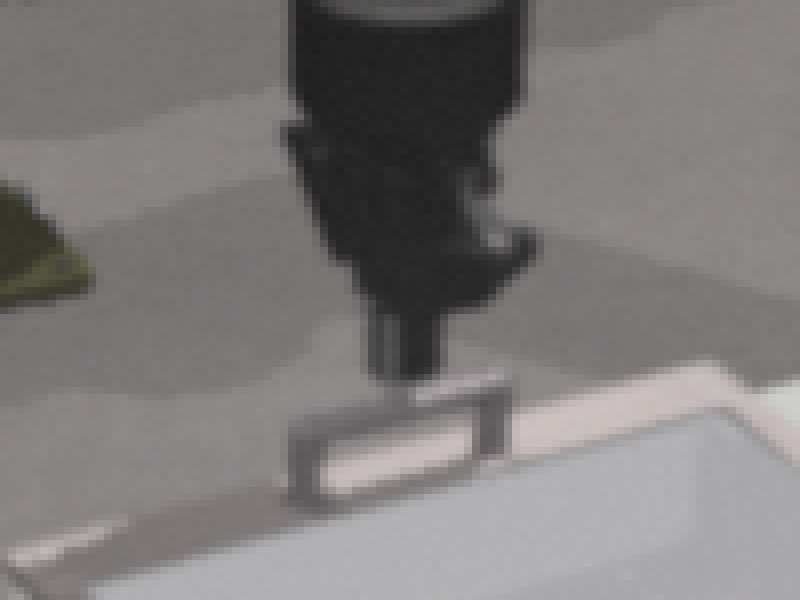

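```bash
python3 - <<'E'
from h import *
W=cloud("scene",np.load("pics/scene0.npy"));p=cv2.imread("pics/scene0.png")
m=(np.hypot(W[...,0]-.2267,W[...,1]+.5276)<.1)&(W[...,2]>.12)&(W[...,2]<.4)
q=W[m];print("start lowest",np.sort(q[:,2])[:12].round(3))
p,d=shot("scene");W=cloud("scene",d);t=arm.get_state()["ee_pos"]
m=(np.hypot(W[...,0]-t[0],W[...,1]-t[1])<.05)&(W[...,2]>.147)&(W[...,2]<.25)&(p.max(2)<75)
for z in np.arange(.145,.25,.01):
    q=W[m&(abs(W[...,2]-z)<.005)]
    if len(q): print(z.round(3),len(q),q.min(0).round(3),q.max(0).round(3))
E
```

```text
start lowest [0.243 0.244 0.244 0.246 0.246 0.246 0.246 0.247 0.248 0.248 0.248 0.248]
0.155 2 [0.453 0.064 0.159] [0.462 0.068 0.16 ]
0.165 16 [0.455 0.061 0.16 ] [0.465 0.08  0.17 ]
0.175 21 [0.452 0.062 0.17 ] [0.467 0.079 0.179]
0.185 22 [0.446 0.061 0.18 ] [0.469 0.078 0.19 ]
0.195 26 [0.431 0.06  0.193] [0.484 0.084 0.2  ]
0.205 54 [0.419 0.057 0.2  ] [0.491 0.084 0.21 ]
0.215 63 [0.412 0.055 0.211] [0.497 0.084 0.22 ]
0.225 62 [0.408 0.054 0.22 ] [0.499 0.083 0.23 ]
0.235 69 [0.403 0.055 0.23 ] [0.497 0.075 0.24 ]
0.245 57 [0.401 0.054 0.24 ] [0.498 0.074 0.25 ]
```

The reported TCP sits about 33 mm below where the cameras see the fingertips, at the start pose and here. I'll trust the cameras, since the table and bar heights agree with the model. Opening and going 32 mm deeper.

Call:
step_arm([
  {"tx": 0,"ty": 0,"tz": -0.5,"wx": 0,"wy": 0,"wz": 0,"claw": 1},
  {"tx": 0,"ty": 0,"tz": 0,"wx": 0,"wy": 0,"wz": 0,"claw": 1},
  {"tx": 0,"ty": 0,"tz": 0,"wx": 0,"wy": 0,"wz": 0,"claw": 1},
  {"tx": 0,"ty": 0,"tz": 0,"wx": 0,"wy": 0,"wz": 0,"claw": 1},
  {"tx": 0,"ty": 0,"tz": 0,"wx": 0,"wy": 0,"wz": 0,"claw": 1},
  {"tx": 0,"ty": 0,"tz": 0,"wx": 0,"wy": 0,"wz": 0,"claw": 1},
  {"tx": 0,"ty": 0,"tz": 0,"wx": 0,"wy": 0,"wz": 0,"claw": 1},
  {"tx": 0,"ty": 0,"tz": 0.7,"wx": 0,"wy": 0,"wz": 0,"claw": 1},
  {"tx": 0,"ty": 0,"tz": 0.7,"wx": 0,"wy": 0,"wz": 0,"claw": 1},
  {"tx": 0,"ty": 0,"tz": 0.7,"wx": 0,"wy": 0,"wz": 0,"claw": 1},
  {"tx": 0,"ty": 0,"tz": 0,"wx": 0,"wy": 0,"wz": 0,"claw": 0},
  {"tx": 0,"ty": 0,"tz": 0,"wx": 0,"wy": 0,"wz": 0,"claw": 0},
  {"tx": 0,"ty": 0,"tz": 0,"wx": 0,"wy": 0,"wz": 0,"claw": 0},
  {"tx": 0,"ty": 0,"tz": 0,"wx": 0,"wy": 0,"wz": 0,"claw": 0},
  {"tx": 0,"ty": 0,"tz": 0,"wx": 0,"wy": 0,"wz": 0,"claw": 0},
  {"tx": 0,"ty": 0,"tz": 0,"wx": 0,"wy": 0,"wz": 0,"claw": 0},
  {"tx": 0,"ty": 0,"tz": 0,"wx": 0,"wy": 0,"wz": 0,"claw": 0},
  {"tx": 0,"ty": 0,"tz": 0,"wx": 0,"wy": 0,"wz": 0,"claw": 0},
  {"tx": 0,"ty": 0,"tz": 0,"wx": 0,"wy": 0,"wz": 0,"claw": 0},
], newtons=20)

```text
time_s: 7.43
ee_pos: [0.4485, 0.073, 0.09]
tool_rot: [-3.139, 0.0, 1.635]
ft_force: [-5.6, -0.7, 2.5]
gripper_width: 0.011
grip_force: 21.4
```

```bash
python3 - <<'E'
import numpy as np
t=np.r_[np.linspace(.085,1.66,41)]
x=80-172*np.cos(t)+44*np.sin(t);z=80+172*np.sin(t)+44*np.cos(t)
for i in range(0,40,2): print(i,np.round((x[i+2]-x[i])/40,2),np.round(-(z[i+2]-z[i])/40,2),t[i+2].round(2))
print(x[-1]-x[0],z[-1]-z[0])
E
```

```text
0 0.13 -0.33 0.16
2 0.15 -0.31 0.24
4 0.18 -0.3 0.32
6 0.2 -0.29 0.4
8 0.22 -0.27 0.48
10 0.24 -0.25 0.56
12 0.26 -0.23 0.64
14 0.28 -0.21 0.72
16 0.29 -0.19 0.79
18 0.31 -0.16 0.87
20 0.32 -0.14 0.95
22 0.33 -0.11 1.03
24 0.34 -0.09 1.11
26 0.34 -0.06 1.19
28 0.35 -0.03 1.27
30 0.35 -0.01 1.34
32 0.35 0.02 1.42
34 0.35 0.05 1.5
36 0.34 0.08 1.58
38 0.33 0.1 1.66
226.79127324048622 108.95282080032379
```

Call:
step_arm([
  {"tx": 0,"ty": 0.13,"tz": -0.33,"wx": 0,"wy": 0,"wz": 0,"claw": 0},
  {"tx": 0,"ty": 0.13,"tz": -0.33,"wx": 0,"wy": 0,"wz": 0,"claw": 0},
  {"tx": 0,"ty": 0.15,"tz": -0.31,"wx": 0,"wy": 0,"wz": 0,"claw": 0},
  {"tx": 0,"ty": 0.15,"tz": -0.31,"wx": 0,"wy": 0,"wz": 0,"claw": 0},
  {"tx": 0,"ty": 0.18,"tz": -0.3,"wx": 0,"wy": 0,"wz": 0,"claw": 0},
  {"tx": 0,"ty": 0.18,"tz": -0.3,"wx": 0,"wy": 0,"wz": 0,"claw": 0},
  {"tx": 0,"ty": 0.2,"tz": -0.29,"wx": 0,"wy": 0,"wz": 0,"claw": 0},
  {"tx": 0,"ty": 0.2,"tz": -0.29,"wx": 0,"wy": 0,"wz": 0,"claw": 0},
  {"tx": 0,"ty": 0.22,"tz": -0.27,"wx": 0,"wy": 0,"wz": 0,"claw": 0},
  {"tx": 0,"ty": 0.22,"tz": -0.27,"wx": 0,"wy": 0,"wz": 0,"claw": 0},
])

```text
time_s: 8.27
ee_pos: [0.4809, 0.0751, 0.1499]
tool_rot: [-3.133, 0.0, 1.635]
ft_force: [-11.2, -0.6, 2.6]
gripper_width: 0.0111
grip_force: 20.7
```

Call:
step_arm([
  {"tx": 0,"ty": 0.24,"tz": -0.25,"wx": 0,"wy": 0,"wz": 0,"claw": 0},
  {"tx": 0,"ty": 0.24,"tz": -0.25,"wx": 0,"wy": 0,"wz": 0,"claw": 0},
  {"tx": 0,"ty": 0.26,"tz": -0.23,"wx": 0,"wy": 0,"wz": 0,"claw": 0},
  {"tx": 0,"ty": 0.26,"tz": -0.23,"wx": 0,"wy": 0,"wz": 0,"claw": 0},
  {"tx": 0,"ty": 0.28,"tz": -0.21,"wx": 0,"wy": 0,"wz": 0,"claw": 0},
  {"tx": 0,"ty": 0.28,"tz": -0.21,"wx": 0,"wy": 0,"wz": 0,"claw": 0},
  {"tx": 0,"ty": 0.29,"tz": -0.19,"wx": 0,"wy": 0,"wz": 0,"claw": 0},
  {"tx": 0,"ty": 0.29,"tz": -0.19,"wx": 0,"wy": 0,"wz": 0,"claw": 0},
  {"tx": 0,"ty": 0.31,"tz": -0.16,"wx": 0,"wy": 0,"wz": 0,"claw": 0},
  {"tx": 0,"ty": 0.31,"tz": -0.16,"wx": 0,"wy": 0,"wz": 0,"claw": 0},
])

```text
time_s: 9.1
ee_pos: [0.537, 0.0787, 0.1945]
tool_rot: [-3.137, 0.0, 1.635]
ft_force: [-13.2, -0.6, 15.5]
gripper_width: 0.0111
grip_force: 21.9
```

Call:
step_arm([
  {"tx": 0,"ty": 0.28,"tz": -0.25,"wx": 0,"wy": 0,"wz": 0,"claw": 0},
  {"tx": 0,"ty": 0.3,"tz": -0.2,"wx": 0,"wy": 0,"wz": 0,"claw": 0},
  {"tx": 0,"ty": 0.33,"tz": -0.11,"wx": 0,"wy": 0,"wz": 0,"claw": 0},
  {"tx": 0,"ty": 0.33,"tz": -0.11,"wx": 0,"wy": 0,"wz": 0,"claw": 0},
  {"tx": 0,"ty": 0.34,"tz": -0.09,"wx": 0,"wy": 0,"wz": 0,"claw": 0},
  {"tx": 0,"ty": 0.34,"tz": -0.09,"wx": 0,"wy": 0,"wz": 0,"claw": 0},
])

```text
time_s: 9.6
ee_pos: [0.5791, 0.0814, 0.2103]
tool_rot: [3.141, -0.0, 1.635]
ft_force: [-5.9, -0.4, 6.2]
gripper_width: 0.0109
grip_force: 20.6
```

Call:
step_arm([
  {"tx": 0,"ty": 0.34,"tz": -0.06,"wx": 0,"wy": 0,"wz": 0,"claw": 0},
  {"tx": 0,"ty": 0.34,"tz": -0.06,"wx": 0,"wy": 0,"wz": 0,"claw": 0},
  {"tx": 0,"ty": 0.35,"tz": -0.03,"wx": 0,"wy": 0,"wz": 0,"claw": 0},
  {"tx": 0,"ty": 0.35,"tz": -0.03,"wx": 0,"wy": 0,"wz": 0,"claw": 0},
  {"tx": 0,"ty": 0.35,"tz": -0.01,"wx": 0,"wy": 0,"wz": 0,"claw": 0},
  {"tx": 0,"ty": 0.35,"tz": -0.01,"wx": 0,"wy": 0,"wz": 0,"claw": 0},
])

```text
time_s: 10.1
ee_pos: [0.6215, 0.0842, 0.2138]
tool_rot: [3.14, -0.0, 1.635]
ft_force: [-4.7, 0.4, 5.8]
gripper_width: 0.011
grip_force: 20.8
```

Call:
step_arm([
  {"tx": 0,"ty": 0.35,"tz": 0.02,"wx": 0,"wy": 0,"wz": 0,"claw": 0},
  {"tx": 0,"ty": 0.35,"tz": 0.02,"wx": 0,"wy": 0,"wz": 0,"claw": 0},
  {"tx": 0,"ty": 0.35,"tz": 0.05,"wx": 0,"wy": 0,"wz": 0,"claw": 0},
  {"tx": 0,"ty": 0.35,"tz": 0.05,"wx": 0,"wy": 0,"wz": 0,"claw": 0},
  {"tx": 0,"ty": 0.34,"tz": 0.08,"wx": 0,"wy": 0,"wz": 0,"claw": 0},
  {"tx": 0,"ty": 0.34,"tz": 0.08,"wx": 0,"wy": 0,"wz": 0,"claw": 0},
])

```text
time_s: 10.6
ee_pos: [0.6625, 0.0868, 0.2064]
tool_rot: [3.141, -0.0, 1.634]
ft_force: [-2.2, -0.0, 2.2]
gripper_width: 0.0115
grip_force: 21.3
```

Call:
step_arm([
  {"tx": 0,"ty": 0.25,"tz": 0.1,"wx": 0,"wy": 0,"wz": 0,"claw": 0},
  {"tx": 0,"ty": 0.2,"tz": 0.1,"wx": 0,"wy": 0,"wz": 0,"claw": 0},
  {"tx": 0,"ty": 0,"tz": 0,"wx": 0,"wy": 0,"wz": 0,"claw": 0},
])

```text
time_s: 10.85
ee_pos: [0.6734, 0.0875, 0.2027]
tool_rot: [3.138, -0.0, 1.635]
ft_force: [1.3, 1.3, 1.5]
gripper_width: 0.0113
grip_force: 21.2
```

Call:
step_arm([
  {"tx": 0,"ty": 0.15,"tz": 0.04,"wx": 0,"wy": 0,"wz": 0,"claw": 0},
  {"tx": 0,"ty": 0.15,"tz": 0.04,"wx": 0,"wy": 0,"wz": 0,"claw": 0},
  {"tx": 0,"ty": 0,"tz": 0,"wx": 0,"wy": 0,"wz": 0,"claw": 0},
])

```text
time_s: 11.1
ee_pos: [0.6737, 0.0875, 0.2024]
tool_rot: [-3.136, -0.0, 1.635]
ft_force: [-10.6, -0.9, 12.8]
gripper_width: 0.011
grip_force: 22.3
```

Call:
step_arm([
  {"tx": 0,"ty": -0.05,"tz": 0,"wx": 0,"wy": 0,"wz": 0,"claw": 0.3},
  {"tx": 0,"ty": 0,"tz": 0,"wx": 0,"wy": 0,"wz": 0,"claw": 0.3},
  {"tx": 0,"ty": 0,"tz": 0,"wx": 0,"wy": 0,"wz": 0,"claw": 0.3},
  {"tx": 0,"ty": 0,"tz": 0,"wx": 0,"wy": 0,"wz": 0,"claw": 0.3},
  {"tx": 0,"ty": 0,"tz": -0.5,"wx": 0,"wy": 0,"wz": 0,"claw": 0.3},
  {"tx": 0,"ty": 0,"tz": -1,"wx": 0,"wy": 0,"wz": 0,"claw": 0.3},
  {"tx": 0,"ty": 0,"tz": -1,"wx": 0,"wy": 0,"wz": 0,"claw": 0.3},
  {"tx": 0,"ty": 0,"tz": -1,"wx": 0,"wy": 0,"wz": 0,"claw": 0.3},
  {"tx": -1,"ty": -1,"tz": -0.5,"wx": 0,"wy": 0,"wz": 0,"claw": 1},
  {"tx": -1,"ty": -1,"tz": 0,"wx": 0,"wy": 0,"wz": 0,"claw": 1},
  {"tx": -1,"ty": -1,"tz": 0,"wx": 0,"wy": 0,"wz": 0,"claw": 1},
  {"tx": -1,"ty": -1,"tz": 0,"wx": 0,"wy": 0,"wz": 0,"claw": 1},
  {"tx": -1,"ty": -1,"tz": 0,"wx": 0,"wy": 0,"wz": 0,"claw": 1},
  {"tx": -1,"ty": -1,"tz": 0,"wx": 0,"wy": 0,"wz": 0,"claw": 1},
  {"tx": 0,"ty": 0,"tz": 0,"wx": 0,"wy": 0,"wz": 0,"claw": 1},
])

```text
time_s: 12.35
ee_pos: [0.5604, -0.0433, 0.2822]
tool_rot: [-3.14, 0.003, 1.631]
ft_force: [-1.2, -0.1, -0.1]
gripper_width: 0.0853
grip_force: 0.0
```

```bash
cat >>h.py <<'E'
def find(W,p,kind):
    h=cv2.cvtColor(p,cv2.COLOR_BGR2HSV);H,z=h[...,0],W[...,2]
    lo,hi,zt=(120,150,.066) if kind=="cup" else (5,18,.057)
    m=(H>=lo)&(H<=hi)&(h[...,1]>80)&(z>.02)&(z<.35)&(W[...,0]>.35)&(W[...,0]<.75)&(W[...,1]>-.55)&(W[...,1]<.3)
    k,l,st,ce=cv2.connectedComponentsWithStats(m.astype(np.uint8))
    if k<2: return None
    i=1+st[1:,4].argmax();q=W[l==i];zm=np.percentile(q[:,2],95);r=q[q[:,2]>zm-.012][:,:2]
    return ce[i].round(),st[i,4],((r.max(0)+r.min(0))/2).round(4),np.ptp(r,axis=0).round(3),zm.round(3)
E
python3 - <<'E'
from h import *
for n in("scene","top"):
    p,d=shot(n,n+"1");W=cloud(n,d)
    for k in("cup","mort"): print(n,k,find(W,p,k))
    o=np.array([.5382,.079]);a=.063;R=np.array([[np.cos(a),-np.sin(a)],[np.sin(a),np.cos(a)]])
    L=W.copy();L[...,:2]=(W[...,:2]-o)@R
    q=L[(abs(L[...,1])<.15)&(L[...,0]>.06)&(L[...,0]<.17)&(L[...,2]>.1)&(L[...,2]<.3)]
    print(len(q),np.median(q[q[:,2]<.15],0),np.median(q[q[:,2]>.22],0))
E
```

```text
scene cup (array([162., 296.]), np.int32(666), array([ 0.5119, -0.4398]), array([0.067, 0.06 ]), np.float64(0.072))
scene mort (array([246., 255.]), np.int32(526), array([ 0.4485, -0.2065]), array([0.069, 0.064]), np.float64(0.064))
5449 [ 0.08966196 -0.01240006  0.1257023 ] [ 0.10073343 -0.01165605  0.2506255 ]
top cup (array([457., 252.]), np.int32(179), array([ 0.5102, -0.4387]), array([0.055, 0.062]), np.float64(0.078))
top mort (array([383., 271.]), np.int32(311), array([ 0.4475, -0.207 ]), array([0.061, 0.061]), np.float64(0.069))
1186 [0.08233276 0.05591504 0.12529862] [0.09516607 0.02874074 0.2559487 ]
```

View pics/scene1.png

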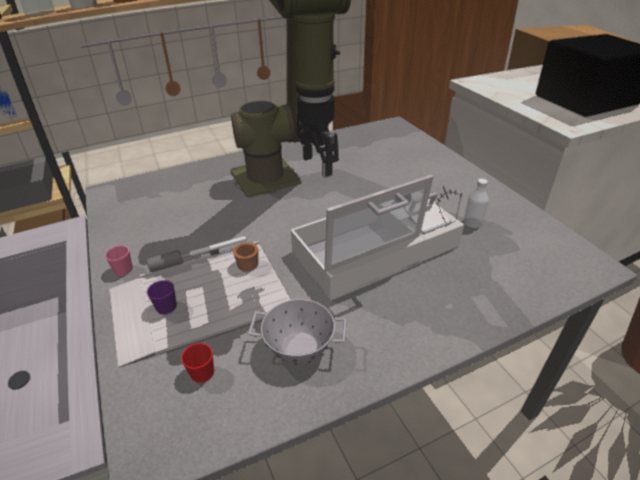

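Call:
step_arm([
  {"tx": 0,"ty": 0,"tz": 0,"wx": 0,"wy": 0,"wz": 1,"claw": 1},
  {"tx": 0,"ty": 0,"tz": 0,"wx": 0,"wy": 0,"wz": 1,"claw": 1},
  {"tx": 0,"ty": 0,"tz": 0,"wx": 0,"wy": 0,"wz": 1,"claw": 1},
  {"tx": 0,"ty": 0,"tz": 0,"wx": 0,"wy": 0,"wz": 1,"claw": 1},
  {"tx": 0,"ty": 0,"tz": 0,"wx": 0,"wy": 0,"wz": 1,"claw": 1},
  {"tx": 0,"ty": 0,"tz": 0,"wx": 0,"wy": 0,"wz": 1,"claw": 1},
  {"tx": 0,"ty": 0,"tz": 0,"wx": 0,"wy": 0,"wz": 1,"claw": 1},
  {"tx": 0,"ty": 0,"tz": 0,"wx": 0,"wy": 0,"wz": 1,"claw": 1},
  {"tx": 0,"ty": 0,"tz": 0,"wx": 0,"wy": 0,"wz": 1,"claw": 1},
  {"tx": 0,"ty": 0,"tz": 0,"wx": 0,"wy": 0,"wz": 1,"claw": 1},
  {"tx": 0,"ty": 0,"tz": 0,"wx": 0,"wy": 0,"wz": 1,"claw": 1},
  {"tx": 0,"ty": 0,"tz": 0,"wx": 0,"wy": 0,"wz": 0.25,"claw": 1},
  {"tx": 0,"ty": 0,"tz": 0,"wx": 0,"wy": 0,"wz": 0,"claw": 1},
])

```text
time_s: 13.53
ee_pos: [0.5645, -0.0392, 0.2811]
tool_rot: [3.141, -0.001, 0.851]
ft_force: [0.3, 0.3, 0.2]
gripper_width: 0.0853
grip_force: 0.0
```

Call:
step_arm([
  {"tx": -1,"ty": 0.12,"tz": 0,"wx": 0,"wy": 0,"wz": 0,"claw": 1},
  {"tx": -1,"ty": 0.12,"tz": 0,"wx": 0,"wy": 0,"wz": 0,"claw": 1},
  {"tx": -1,"ty": 0.12,"tz": 0,"wx": 0,"wy": 0,"wz": 0,"claw": 1},
  {"tx": -1,"ty": 0.12,"tz": 0.5,"wx": 0,"wy": 0,"wz": 0,"claw": 1},
  {"tx": -1,"ty": 0.12,"tz": 1,"wx": 0,"wy": 0,"wz": 0,"claw": 1},
  {"tx": -1,"ty": 0.12,"tz": 1,"wx": 0,"wy": 0,"wz": 0,"claw": 1},
  {"tx": -1,"ty": 0.12,"tz": 1,"wx": 0,"wy": 0,"wz": 0,"claw": 1},
  {"tx": -1,"ty": 0.12,"tz": 1,"wx": 0,"wy": 0,"wz": 0,"claw": 1},
  {"tx": -1,"ty": 0.12,"tz": 1,"wx": 0,"wy": 0,"wz": 0,"claw": 1},
  {"tx": -0.85,"ty": 0.12,"tz": 1,"wx": 0,"wy": 0,"wz": 0,"claw": 1},
  {"tx": 0,"ty": 0,"tz": 1,"wx": 0,"wy": 0,"wz": 0,"claw": 1},
  {"tx": 0,"ty": 0,"tz": 1,"wx": 0,"wy": 0,"wz": 0,"claw": 1},
  {"tx": 0,"ty": 0,"tz": 1,"wx": 0,"wy": 0,"wz": 0,"claw": 1},
  {"tx": 0,"ty": 0,"tz": 0,"wx": 0,"wy": 0,"wz": 0,"claw": 1},
  {"tx": 0,"ty": 0,"tz": 0,"wx": 0,"wy": 0,"wz": 0,"claw": 1},
])

```text
time_s: 14.78
ee_pos: [0.4511, -0.2032, 0.0905]
tool_rot: [-3.139, 0.0, 0.85]
ft_force: [0.9, -0.6, 0.5]
gripper_width: 0.0851
grip_force: 0.0
```

```bash
python3 - <<'E'
from h import *
p,d=shot("scene","scene2");W=cloud("scene",d)
t=arm.get_state()["ee_pos"];print(t,arm.get_state()["tool_rot"])
for k in("cup","mort"): print(k,find(W,p,k))
q=W[(np.hypot(W[...,0]-t[0],W[...,1]-t[1])<.07)&(W[...,2]>.069)&(W[...,2]<.3)&(p.max(2)<75)]
print(np.sort(q[:,2])[:8].round(3))
for z in np.arange(.09,.16,.01):
    r=q[abs(q[:,2]-z)<.005]
    if len(r): print(z.round(3),len(r),r.min(0).round(3),r.max(0).round(3))
E
```

```text
[ 0.45210649 -0.20370833  0.09148353] [ 3.14144245e+00 -1.52523793e-04  8.50252725e-01]
cup (array([162., 296.]), np.int32(672), array([ 0.5115, -0.4396]), array([0.068, 0.06 ]), np.float64(0.072))
mort (array([246., 255.]), np.int32(516), array([ 0.4503, -0.2069]), array([0.067, 0.063]), np.float64(0.063))
[0.132 0.132 0.133 0.134 0.135 0.135 0.135 0.136]
0.13 5 [ 0.412 -0.181  0.132] [ 0.426 -0.172  0.135]
0.14 32 [ 0.411 -0.241  0.135] [ 0.498 -0.165  0.145]
0.15 45 [ 0.412 -0.245  0.145] [ 0.5   -0.166  0.155]
0.16 49 [ 0.412 -0.246  0.156] [ 0.5   -0.165  0.165]
```

Call:
step_arm([
  {"tx": -0.18,"ty": 0,"tz": 1,"wx": 0,"wy": 0,"wz": 0,"claw": 1},
  {"tx": 0,"ty": 0,"tz": 1,"wx": 0,"wy": 0,"wz": 0,"claw": 1},
  {"tx": 0,"ty": 0,"tz": 1,"wx": 0,"wy": 0,"wz": 0,"claw": 1},
  {"tx": 0,"ty": 0,"tz": 1,"wx": 0,"wy": 0,"wz": 0,"claw": 1},
  {"tx": 0,"ty": 0,"tz": 0.6,"wx": 0,"wy": 0,"wz": 0,"claw": 1},
  {"tx": 0,"ty": 0,"tz": 0.4,"wx": 0,"wy": 0,"wz": 0,"claw": 1},
  {"tx": 0,"ty": 0,"tz": 0,"wx": 0,"wy": 0,"wz": 0,"claw": 1},
  {"tx": 0,"ty": 0,"tz": 0,"wx": 0,"wy": 0,"wz": 0,"claw": 0.5},
  {"tx": 0,"ty": 0,"tz": 0,"wx": 0,"wy": 0,"wz": 0,"claw": 0.5},
  {"tx": 0,"ty": 0,"tz": 0,"wx": 0,"wy": 0,"wz": 0,"claw": 0.5},
  {"tx": 0,"ty": 0,"tz": 0,"wx": 0,"wy": 0,"wz": 0,"claw": 0.5},
  {"tx": 0,"ty": 0,"tz": 0,"wx": 0,"wy": 0,"wz": 0,"claw": 0.5},
], newtons=30)

```text
time_s: 15.83
ee_pos: [0.4498, -0.2066, -0.0073]
tool_rot: [3.139, -0.001, 0.849]
ft_force: [-1.3, 0.9, 5.9]
gripper_width: 0.0667
grip_force: 32.6
```

Call:
step_arm([
  {"tx": 0,"ty": 0,"tz": -0.5,"wx": 0,"wy": 0,"wz": 0,"claw": 0.5},
  {"tx": 0,"ty": 0,"tz": -1,"wx": 0,"wy": 0,"wz": 0,"claw": 0.5},
  {"tx": 0,"ty": 0,"tz": -1,"wx": 0,"wy": 0,"wz": 0,"claw": 0.5},
  {"tx": 0,"ty": 0,"tz": -1,"wx": 0,"wy": 0,"wz": 0,"claw": 0.5},
  {"tx": 0,"ty": 0,"tz": -1,"wx": 0,"wy": 0,"wz": 0,"claw": 0.5},
  {"tx": 0,"ty": 0,"tz": -1,"wx": 0,"wy": 0,"wz": 0,"claw": 0.5},
  {"tx": 0,"ty": 0,"tz": -0.5,"wx": 0,"wy": 0,"wz": 0,"claw": 0.5},
])

```text
time_s: 16.42
ee_pos: [0.4506, -0.2072, 0.1143]
tool_rot: [3.136, -0.001, 0.849]
ft_force: [-0.1, -0.4, -2.2]
gripper_width: 0.0667
grip_force: 34.4
```

Call:
step_arm([
  {"tx": 0.5,"ty": -0.3,"tz": 0,"wx": 0,"wy": 0,"wz": 0,"claw": 0.5},
  {"tx": 0.97,"ty": -0.57,"tz": 0,"wx": 0,"wy": 0,"wz": 0,"claw": 0.5},
  {"tx": 0.97,"ty": -0.57,"tz": 0,"wx": 0,"wy": 0,"wz": 0,"claw": 0.5},
  {"tx": 0.97,"ty": -0.57,"tz": 0,"wx": 0,"wy": 0,"wz": 0,"claw": 0.5},
  {"tx": 0.97,"ty": -0.57,"tz": 0,"wx": 0,"wy": 0,"wz": 0,"claw": 0.5},
  {"tx": 0.97,"ty": -0.57,"tz": 0,"wx": 0,"wy": 0,"wz": 0,"claw": 0.5},
  {"tx": 0.97,"ty": -0.57,"tz": 0,"wx": 0,"wy": 0,"wz": 0,"claw": 0.5},
  {"tx": 0.97,"ty": -0.57,"tz": 0,"wx": 0,"wy": 0,"wz": 0,"claw": 0.5},
  {"tx": 0.97,"ty": -0.57,"tz": 0,"wx": 0,"wy": 0,"wz": 0,"claw": 0.5},
  {"tx": 0.97,"ty": -0.57,"tz": 0,"wx": 0,"wy": 0,"wz": 0,"claw": 0.5},
  {"tx": 0.97,"ty": -0.57,"tz": 0,"wx": 0,"wy": 0,"wz": 0,"claw": 0.5},
  {"tx": 0.97,"ty": -0.57,"tz": 0,"wx": 0,"wy": 0,"wz": 0,"claw": 0.5},
  {"tx": 0.97,"ty": -0.57,"tz": 0,"wx": 0,"wy": 0,"wz": 0,"claw": 0.5},
  {"tx": 0.97,"ty": -0.57,"tz": 0,"wx": 0,"wy": 0,"wz": 0,"claw": 0.5},
  {"tx": 0.97,"ty": -0.57,"tz": 0,"wx": 0,"wy": 0,"wz": 0,"claw": 0.5},
  {"tx": 0.97,"ty": -0.57,"tz": 0,"wx": 0,"wy": 0,"wz": 0,"claw": 0.5},
  {"tx": 0.5,"ty": -0.28,"tz": 0,"wx": 0,"wy": 0,"wz": 0,"claw": 0.5},
  {"tx": 0,"ty": 0,"tz": 0,"wx": 0,"wy": 0,"wz": 0,"claw": 0.5},
  {"tx": 0,"ty": 0,"tz": 0,"wx": 0,"wy": 0,"wz": 0,"claw": 0.5},
])

```text
time_s: 18.0
ee_pos: [0.5166, 0.1482, 0.1106]
tool_rot: [-3.141, 0.001, 0.851]
ft_force: [0.2, -0.1, -2.5]
gripper_width: 0.0669
grip_force: 34.4
```

Call:
step_arm([
  {"tx": 0,"ty": 0,"tz": 0.7,"wx": 0,"wy": 0,"wz": 0,"claw": 0.5},
  {"tx": 0,"ty": 0,"tz": 1,"wx": 0,"wy": 0,"wz": 0,"claw": 0.5},
  {"tx": 0,"ty": 0,"tz": 1,"wx": 0,"wy": 0,"wz": 0,"claw": 0.5},
  {"tx": 0,"ty": 0,"tz": 1,"wx": 0,"wy": 0,"wz": 0,"claw": 0.5},
  {"tx": 0,"ty": 0,"tz": 1,"wx": 0,"wy": 0,"wz": 0,"claw": 0.5},
  {"tx": 0,"ty": 0,"tz": 0.6,"wx": 0,"wy": 0,"wz": 0,"claw": 0.5},
  {"tx": 0,"ty": 0,"tz": 0.3,"wx": 0,"wy": 0,"wz": 0,"claw": 0.5},
  {"tx": 0,"ty": 0,"tz": 0.1,"wx": 0,"wy": 0,"wz": 0,"claw": 0.5},
  {"tx": 0,"ty": 0,"tz": 0,"wx": 0,"wy": 0,"wz": 0,"claw": 0.5},
  {"tx": 0,"ty": 0,"tz": 0,"wx": 0,"wy": 0,"wz": 0,"claw": 0.5},
])

```text
time_s: 18.83
ee_pos: [0.5181, 0.1475, -0.0022]
tool_rot: [3.141, -0.001, 0.849]
ft_force: [-0.2, -0.2, -2.4]
gripper_width: 0.0668
grip_force: 34.4
```

Call:
step_arm([
  {"tx": 0,"ty": 0,"tz": 0.1,"wx": 0,"wy": 0,"wz": 0,"claw": 0.5},
  {"tx": 0,"ty": 0,"tz": 0.05,"wx": 0,"wy": 0,"wz": 0,"claw": 0.5},
  {"tx": 0,"ty": 0,"tz": 0,"wx": 0,"wy": 0,"wz": 0,"claw": 0.5},
])

```text
time_s: 19.08
ee_pos: [0.5177, 0.1478, -0.0054]
tool_rot: [3.141, -0.001, 0.849]
ft_force: [0.1, -0.2, -1.5]
gripper_width: 0.0669
grip_force: 34.4
```

Call:
step_arm([
  {"tx": 0,"ty": 0,"tz": 0.1,"wx": 0,"wy": 0,"wz": 0,"claw": 0.5},
  {"tx": 0,"ty": 0,"tz": 0.05,"wx": 0,"wy": 0,"wz": 0,"claw": 0.5},
  {"tx": 0,"ty": 0,"tz": 0,"wx": 0,"wy": 0,"wz": 0,"claw": 0.5},
])

```text
time_s: 19.33
ee_pos: [0.5173, 0.1478, -0.009]
tool_rot: [-3.141, 0.0, 0.849]
ft_force: [0.7, -0.1, -1.9]
gripper_width: 0.0665
grip_force: 34.4
```

Call:
step_arm([
  {"tx": 0,"ty": 0,"tz": 0.08,"wx": 0,"wy": 0,"wz": 0,"claw": 0.5},
  {"tx": 0,"ty": 0,"tz": 0,"wx": 0,"wy": 0,"wz": 0,"claw": 0.5},
  {"tx": 0,"ty": 0,"tz": 0,"wx": 0,"wy": 0,"wz": 0,"claw": 0.5},
])

```text
time_s: 19.58
ee_pos: [0.5173, 0.1478, -0.0093]
tool_rot: [3.141, -0.0, 0.849]
ft_force: [-2.8, -0.9, 9.8]
gripper_width: 0.0665
grip_force: 34.7
```

Call:
step_arm([
  {"tx": 0,"ty": 0,"tz": 0,"wx": 0,"wy": 0,"wz": 0,"claw": 1},
  {"tx": 0,"ty": 0,"tz": 0,"wx": 0,"wy": 0,"wz": 0,"claw": 1},
  {"tx": 0,"ty": 0,"tz": 0,"wx": 0,"wy": 0,"wz": 0,"claw": 1},
  {"tx": 0,"ty": 0,"tz": 0,"wx": 0,"wy": 0,"wz": 0,"claw": 1},
  {"tx": 0,"ty": 0,"tz": -0.5,"wx": 0,"wy": 0,"wz": 0,"claw": 1},
  {"tx": 0,"ty": 0,"tz": -1,"wx": 0,"wy": 0,"wz": 0,"claw": 1},
  {"tx": 0,"ty": 0,"tz": -1,"wx": 0,"wy": 0,"wz": 0,"claw": 1},
  {"tx": 0,"ty": 0,"tz": -1,"wx": 0,"wy": 0,"wz": 0,"claw": 1},
  {"tx": 0,"ty": 0,"tz": -1,"wx": 0,"wy": 0,"wz": 0,"claw": 1},
  {"tx": 0,"ty": 0,"tz": -1,"wx": 0,"wy": 0,"wz": 0,"claw": 1},
  {"tx": 0,"ty": 0,"tz": -1,"wx": 0,"wy": 0,"wz": 0,"claw": 1},
])

```text
time_s: 20.5
ee_pos: [0.5172, 0.1477, 0.1211]
tool_rot: [3.141, -0.0, 0.849]
ft_force: [-0.1, -0.3, -0.8]
gripper_width: 0.0855
grip_force: 0.0
```

Call:
step_arm([
  {"tx": -1,"ty": 0.87,"tz": 0,"wx": 0,"wy": 0,"wz": 0,"claw": 1},
  {"tx": -1,"ty": 0.87,"tz": 0,"wx": 0,"wy": 0,"wz": 0,"claw": 1},
  {"tx": -1,"ty": 0.87,"tz": 0,"wx": 0,"wy": 0,"wz": 0,"claw": 1},
  {"tx": -1,"ty": 0.87,"tz": 0,"wx": 0,"wy": 0,"wz": 0,"claw": 1},
  {"tx": -1,"ty": 0.87,"tz": 0,"wx": 0,"wy": 0,"wz": 0,"claw": 1},
  {"tx": -1,"ty": 0.87,"tz": 0,"wx": 0,"wy": 0,"wz": 0,"claw": 1},
  {"tx": -1,"ty": 0.87,"tz": 0,"wx": 0,"wy": 0,"wz": 0,"claw": 1},
  {"tx": -1,"ty": 0.87,"tz": 0,"wx": 0,"wy": 0,"wz": 0,"claw": 1},
  {"tx": -1,"ty": 0.87,"tz": 0,"wx": 0,"wy": 0,"wz": 0,"claw": 1},
  {"tx": -1,"ty": 0.87,"tz": 0,"wx": 0,"wy": 0,"wz": 0,"claw": 1},
  {"tx": -1,"ty": 0.87,"tz": 0,"wx": 0,"wy": 0,"wz": 0,"claw": 1},
  {"tx": -1,"ty": 0.87,"tz": 0,"wx": 0,"wy": 0,"wz": 0,"claw": 1},
  {"tx": -1,"ty": 0.87,"tz": 0,"wx": 0,"wy": 0,"wz": 0,"claw": 1},
  {"tx": -1,"ty": 0.87,"tz": 0,"wx": 0,"wy": 0,"wz": 0,"claw": 1},
])

```text
time_s: 21.67
ee_pos: [0.515, -0.2247, 0.1201]
tool_rot: [3.141, -0.0, 0.849]
ft_force: [0.3, -0.3, -0.3]
gripper_width: 0.0856
grip_force: 0.0
```

```bash
python3 - <<'E'
from h import *
print(arm.get_state()["ee_pos"])
for n in("scene","top"):
    p,d=shot(n,n+"3");W=cloud(n,d)
    for k in("cup","mort"): print(n,k,find(W,p,k))
E
```

```text
[ 0.51504772 -0.22465781  0.1201307 ]
scene cup (array([162., 296.]), np.int32(674), array([ 0.5107, -0.4398]), array([0.066, 0.06 ]), np.float64(0.073))
scene mort None
top cup (array([457., 252.]), np.int32(175), array([ 0.5096, -0.4388]), array([0.055, 0.062]), np.float64(0.077))
top mort (array([272., 246.]), np.int32(296), array([0.5157, 0.1449]), array([0.063, 0.064]), np.float64(0.067))
```

Call:
step_arm([
  {"tx": -0.91,"ty": 0.77,"tz": 0,"wx": 0,"wy": 0,"wz": 0,"claw": 1},
  {"tx": -0.91,"ty": 0.77,"tz": 0,"wx": 0,"wy": 0,"wz": 0,"claw": 1},
  {"tx": -0.91,"ty": 0.77,"tz": 0,"wx": 0,"wy": 0,"wz": 0,"claw": 1},
  {"tx": -0.91,"ty": 0.77,"tz": 0,"wx": 0,"wy": 0,"wz": 0,"claw": 1},
  {"tx": -0.91,"ty": 0.77,"tz": 0,"wx": 0,"wy": 0,"wz": 0,"claw": 1},
  {"tx": -0.91,"ty": 0.77,"tz": 0,"wx": 0,"wy": 0,"wz": 0,"claw": 1},
  {"tx": -0.91,"ty": 0.77,"tz": 0,"wx": 0,"wy": 0,"wz": 0,"claw": 1},
  {"tx": -0.91,"ty": 0.77,"tz": 0,"wx": 0,"wy": 0,"wz": 0,"claw": 1},
  {"tx": -0.91,"ty": 0.77,"tz": 0,"wx": 0,"wy": 0,"wz": 0,"claw": 1},
  {"tx": 0,"ty": 0,"tz": 0,"wx": 0,"wy": 0,"wz": 0,"claw": 1},
  {"tx": 0,"ty": 0,"tz": 0,"wx": 0,"wy": 0,"wz": 0,"claw": 1},
])

```text
time_s: 22.68
ee_pos: [0.511, -0.4384, 0.1196]
tool_rot: [-3.141, -0.0, 0.847]
ft_force: [0.2, 0.1, 0.2]
gripper_width: 0.0856
grip_force: 0.0
```

Call:
step_arm([
  {"tx": 0,"ty": 0,"tz": 1,"wx": 0,"wy": 0,"wz": 0,"claw": 1},
  {"tx": 0,"ty": 0,"tz": 1,"wx": 0,"wy": 0,"wz": 0,"claw": 1},
  {"tx": 0,"ty": 0,"tz": 1,"wx": 0,"wy": 0,"wz": 0,"claw": 1},
  {"tx": 0,"ty": 0,"tz": 1,"wx": 0,"wy": 0,"wz": 0,"claw": 1},
  {"tx": 0,"ty": 0,"tz": 1,"wx": 0,"wy": 0,"wz": 0,"claw": 1},
  {"tx": 0,"ty": 0,"tz": 0.7,"wx": 0,"wy": 0,"wz": 0,"claw": 1},
  {"tx": 0,"ty": 0,"tz": 0.4,"wx": 0,"wy": 0,"wz": 0,"claw": 1},
  {"tx": 0,"ty": 0,"tz": 0,"wx": 0,"wy": 0,"wz": 0,"claw": 0.4},
  {"tx": 0,"ty": 0,"tz": 0,"wx": 0,"wy": 0,"wz": 0,"claw": 0.4},
  {"tx": 0,"ty": 0,"tz": 0,"wx": 0,"wy": 0,"wz": 0,"claw": 0.4},
  {"tx": 0,"ty": 0,"tz": 0,"wx": 0,"wy": 0,"wz": 0,"claw": 0.4},
  {"tx": 0,"ty": 0,"tz": 0,"wx": 0,"wy": 0,"wz": 0,"claw": 0.4},
  {"tx": 0,"ty": 0,"tz": 0,"wx": 0,"wy": 0,"wz": 0,"claw": 0.4},
], newtons=25)

```text
time_s: 23.77
ee_pos: [0.5115, -0.4383, -0.0016]
tool_rot: [3.14, 0.0, 0.849]
ft_force: [0.8, -0.4, -0.6]
gripper_width: 0.0647
grip_force: 27.6
```

Call:
step_arm([
  {"tx": 0,"ty": 0,"tz": -0.3,"wx": 0,"wy": 0,"wz": 0,"claw": 0.4},
  {"tx": 0,"ty": 0,"tz": -0.7,"wx": 0,"wy": 0,"wz": 0,"claw": 0.4},
  {"tx": 0,"ty": 0,"tz": -1,"wx": 0,"wy": 0,"wz": 0,"claw": 0.4},
  {"tx": 0,"ty": 0,"tz": -1,"wx": 0,"wy": 0,"wz": 0,"claw": 0.4},
  {"tx": 0,"ty": 0,"tz": -1,"wx": 0,"wy": 0,"wz": 0,"claw": 0.4},
  {"tx": 0,"ty": 0,"tz": -1,"wx": 0,"wy": 0,"wz": 0,"claw": 0.4},
  {"tx": 0,"ty": 0,"tz": -1,"wx": 0,"wy": 0,"wz": 0,"claw": 0.4},
  {"tx": 0,"ty": 0,"tz": 0,"wx": 0,"wy": 0,"wz": 0,"claw": 0.4},
])

```text
time_s: 24.43
ee_pos: [0.5135, -0.4403, 0.123]
tool_rot: [3.132, 0.0, 0.849]
ft_force: [0.8, -0.6, 0.7]
gripper_width: 0.0644
grip_force: 27.7
```

Call:
step_arm([
  {"tx": 0.5,"ty": -0.4,"tz": 0,"wx": 0,"wy": 0,"wz": 0,"claw": 0.4},
  {"tx": 0.98,"ty": -0.81,"tz": 0,"wx": 0,"wy": 0,"wz": 0,"claw": 0.4},
  {"tx": 0.98,"ty": -0.81,"tz": 0,"wx": 0,"wy": 0,"wz": 0,"claw": 0.4},
  {"tx": 0.98,"ty": -0.81,"tz": 0,"wx": 0,"wy": 0,"wz": 0,"claw": 0.4},
  {"tx": 0.98,"ty": -0.81,"tz": 0,"wx": 0,"wy": 0,"wz": 0,"claw": 0.4},
  {"tx": 0.98,"ty": -0.81,"tz": 0,"wx": 0,"wy": 0,"wz": 0,"claw": 0.4},
  {"tx": 0.98,"ty": -0.81,"tz": 0,"wx": 0,"wy": 0,"wz": 0,"claw": 0.4},
  {"tx": 0.98,"ty": -0.81,"tz": 0,"wx": 0,"wy": 0,"wz": 0,"claw": 0.4},
  {"tx": 0.98,"ty": -0.81,"tz": 0,"wx": 0,"wy": 0,"wz": 0,"claw": 0.4},
  {"tx": 0.98,"ty": -0.81,"tz": 0,"wx": 0,"wy": 0,"wz": 0,"claw": 0.4},
  {"tx": 0.98,"ty": -0.81,"tz": 0,"wx": 0,"wy": 0,"wz": 0,"claw": 0.4},
  {"tx": 0.98,"ty": -0.81,"tz": 0,"wx": 0,"wy": 0,"wz": 0,"claw": 0.4},
  {"tx": 0.98,"ty": -0.81,"tz": 0,"wx": 0,"wy": 0,"wz": 0,"claw": 0.4},
  {"tx": 0.98,"ty": -0.81,"tz": 0,"wx": 0,"wy": 0,"wz": 0,"claw": 0.4},
  {"tx": 0.98,"ty": -0.81,"tz": 0,"wx": 0,"wy": 0,"wz": 0,"claw": 0.4},
  {"tx": 0.98,"ty": -0.81,"tz": 0,"wx": 0,"wy": 0,"wz": 0,"claw": 0.4},
  {"tx": 0.98,"ty": -0.8,"tz": 0,"wx": 0,"wy": 0,"wz": 0,"claw": 0.4},
  {"tx": 0.98,"ty": -0.8,"tz": 0,"wx": 0,"wy": 0,"wz": 0,"claw": 0.4},
  {"tx": 0.5,"ty": -0.4,"tz": 0,"wx": 0,"wy": 0,"wz": 0,"claw": 0.4},
  {"tx": 0,"ty": 0,"tz": 0,"wx": 0,"wy": 0,"wz": 0,"claw": 0.4},
])

```text
time_s: 26.1
ee_pos: [0.5243, 0.0224, 0.1164]
tool_rot: [-3.139, 0.001, 0.852]
ft_force: [-0.4, 0.4, 0.1]
gripper_width: 0.0647
grip_force: 27.7
```

Call:
step_arm([
  {"tx": 0,"ty": 0,"tz": 0,"wx": 0,"wy": 0,"wz": 0,"claw": 0.4},
  {"tx": 0,"ty": 0,"tz": 0.7,"wx": 0,"wy": 0,"wz": 0,"claw": 0.4},
  {"tx": 0,"ty": 0,"tz": 1,"wx": 0,"wy": 0,"wz": 0,"claw": 0.4},
  {"tx": 0,"ty": 0,"tz": 1,"wx": 0,"wy": 0,"wz": 0,"claw": 0.4},
  {"tx": 0,"ty": 0,"tz": 1,"wx": 0,"wy": 0,"wz": 0,"claw": 0.4},
  {"tx": 0,"ty": 0,"tz": 1,"wx": 0,"wy": 0,"wz": 0,"claw": 0.4},
  {"tx": 0,"ty": 0,"tz": 0.6,"wx": 0,"wy": 0,"wz": 0,"claw": 0.4},
  {"tx": 0,"ty": 0,"tz": 0.3,"wx": 0,"wy": 0,"wz": 0,"claw": 0.4},
  {"tx": 0,"ty": 0,"tz": 0,"wx": 0,"wy": 0,"wz": 0,"claw": 0.4},
  {"tx": 0,"ty": 0,"tz": 0,"wx": 0,"wy": 0,"wz": 0,"claw": 0.4},
])

```text
time_s: 26.93
ee_pos: [0.526, 0.0187, 0.0054]
tool_rot: [-3.141, 0.0, 0.848]
ft_force: [0.0, -0.0, -1.2]
gripper_width: 0.0644
grip_force: 27.7
```

Call:
step_arm([
  {"tx": 0,"ty": 0,"tz": 0.2,"wx": 0,"wy": 0,"wz": 0,"claw": 0.4},
  {"tx": 0,"ty": 0,"tz": 0.15,"wx": 0,"wy": 0,"wz": 0,"claw": 0.4},
  {"tx": 0,"ty": 0,"tz": 0.05,"wx": 0,"wy": 0,"wz": 0,"claw": 0.4},
  {"tx": 0,"ty": 0,"tz": 0,"wx": 0,"wy": 0,"wz": 0,"claw": 0.4},
])

```text
time_s: 27.27
ee_pos: [0.5261, 0.0195, -0.0023]
tool_rot: [3.141, -0.0, 0.849]
ft_force: [0.4, -0.5, -0.3]
gripper_width: 0.0646
grip_force: 27.7
```

Call:
step_arm([
  {"tx": 0,"ty": 0,"tz": 0.05,"wx": 0,"wy": 0,"wz": 0,"claw": 0.4},
  {"tx": 0,"ty": 0,"tz": 0.03,"wx": 0,"wy": 0,"wz": 0,"claw": 0.4},
  {"tx": 0,"ty": 0,"tz": 0,"wx": 0,"wy": 0,"wz": 0,"claw": 0.4},
  {"tx": 0,"ty": 0,"tz": 0,"wx": 0,"wy": 0,"wz": 0,"claw": 0.4},
])

```text
time_s: 27.6
ee_pos: [0.5261, 0.0196, -0.004]
tool_rot: [3.141, -0.0, 0.849]
ft_force: [-0.5, -0.1, -0.3]
gripper_width: 0.0643
grip_force: 27.7
```

Call:
step_arm([
  {"tx": 0,"ty": 0,"tz": 0.05,"wx": 0,"wy": 0,"wz": 0,"claw": 0.4},
  {"tx": 0,"ty": 0,"tz": 0,"wx": 0,"wy": 0,"wz": 0,"claw": 0.4},
  {"tx": 0,"ty": 0,"tz": 0,"wx": 0,"wy": 0,"wz": 0,"claw": 0.4},
])

```text
time_s: 27.85
ee_pos: [0.5264, 0.0197, -0.0042]
tool_rot: [3.141, -0.001, 0.849]
ft_force: [-0.6, 1.0, 7.1]
gripper_width: 0.0644
grip_force: 27.3
```

Call:
step_arm([
  {"tx": 0,"ty": 0,"tz": 0.05,"wx": 0,"wy": 0,"wz": 0,"claw": 0.4},
  {"tx": 0,"ty": 0,"tz": 0,"wx": 0,"wy": 0,"wz": 0,"claw": 0.4},
  {"tx": 0,"ty": 0,"tz": 0,"wx": 0,"wy": 0,"wz": 0,"claw": 0.4},
])

```text
time_s: 28.1
ee_pos: [0.5267, 0.0194, -0.0046]
tool_rot: [3.14, -0.001, 0.849]
ft_force: [-1.3, -0.7, 12.6]
gripper_width: 0.0646
grip_force: 26.0
```

Call:
step_arm([
  {"tx": 0,"ty": 0,"tz": 0,"wx": 0,"wy": 0,"wz": 0,"claw": 1},
  {"tx": 0,"ty": 0,"tz": 0,"wx": 0,"wy": 0,"wz": 0,"claw": 1},
  {"tx": 0,"ty": 0,"tz": 0,"wx": 0,"wy": 0,"wz": 0,"claw": 1},
  {"tx": 0,"ty": 0,"tz": 0,"wx": 0,"wy": 0,"wz": 0,"claw": 1},
  {"tx": 0,"ty": 0,"tz": -0.5,"wx": 0,"wy": 0,"wz": 0,"claw": 1},
  {"tx": 0,"ty": 0,"tz": -1,"wx": 0,"wy": 0,"wz": 0,"claw": 1},
  {"tx": 0,"ty": 0,"tz": -1,"wx": 0,"wy": 0,"wz": 0,"claw": 1},
  {"tx": 0,"ty": 0,"tz": -1,"wx": 0,"wy": 0,"wz": 0,"claw": 1},
  {"tx": 0,"ty": 0,"tz": -1,"wx": 0,"wy": 0,"wz": 0,"claw": 1},
  {"tx": 0,"ty": 0,"tz": -1,"wx": 0,"wy": 0,"wz": 0,"claw": 0.35},
  {"tx": 0,"ty": 0,"tz": -1,"wx": 0,"wy": 0,"wz": -1,"claw": 0.35},
  {"tx": 0,"ty": 0,"tz": -1,"wx": 0,"wy": 0,"wz": -1,"claw": 0.35},
  {"tx": 0,"ty": 0,"tz": -1,"wx": 0,"wy": 0,"wz": -1,"claw": 0.35},
  {"tx": 0,"ty": 0,"tz": -1,"wx": 0,"wy": 0,"wz": -1,"claw": 0.35},
  {"tx": 0,"ty": 0,"tz": -1,"wx": 0,"wy": 0,"wz": -1,"claw": 0.35},
  {"tx": 0,"ty": 0,"tz": -1,"wx": 0,"wy": 0,"wz": -1,"claw": 0.35},
  {"tx": 0,"ty": 0,"tz": -1,"wx": 0,"wy": 0,"wz": -1,"claw": 0.35},
  {"tx": 0,"ty": 0,"tz": -1,"wx": 0,"wy": 0,"wz": -1,"claw": 0.35},
  {"tx": 0,"ty": 0,"tz": -0.5,"wx": 0,"wy": 0,"wz": -1,"claw": 0.35},
  {"tx": 0,"ty": 0,"tz": 0,"wx": 0,"wy": 0,"wz": -1,"claw": 0.35},
])

```text
time_s: 29.77
ee_pos: [0.5275, 0.0195, 0.2776]
tool_rot: [3.136, 0.0, 1.551]
ft_force: [-0.1, 0.1, -1.3]
gripper_width: 0.0297
grip_force: 0.0
```

Call:
step_arm([
  {"tx": 0,"ty": 0,"tz": 0,"wx": 0,"wy": 0,"wz": -1,"claw": 0.35},
  {"tx": 0,"ty": 0,"tz": 0,"wx": 0,"wy": 0,"wz": -0.25,"claw": 0.35},
  {"tx": 0,"ty": 0,"tz": 0,"wx": 0,"wy": 0,"wz": 0,"claw": 0.35},
  {"tx": 0,"ty": 0,"tz": 0,"wx": 0,"wy": 0,"wz": 0,"claw": 0.35},
])

```text
time_s: 30.1
ee_pos: [0.5257, 0.0195, 0.2739]
tool_rot: [-3.141, -0.0, 1.633]
ft_force: [0.3, 0.5, 0.1]
gripper_width: 0.0301
grip_force: 0.0
```

```bash
python3 - <<'E'
from h import *
t=arm.get_state()["ee_pos"];print(t)
a=.063;D=np.array([.6737,.0875])-t[:2];print("tx,ty rows",(D@[-np.sin(a),np.cos(a)])/.02,(D@[np.cos(a),np.sin(a)])/.02)
for n in("scene","top"):
    p,d=shot(n,n+"4");W=cloud(n,d)
    for k in("cup","mort"): print(n,k,find(W,p,k))
q=cv2.imread("pics/scene4.png")[160:310,270:480];r=cv2.imread("pics/top4.png")[190:300,190:360]
cv2.imwrite("pics/c5.png",np.hstack([cv2.resize(q,(420,300)),cv2.resize(r,(380,300))]))
E
```

```text
[0.52568442 0.01952593 0.27391827]
tx,ty rows 2.926020105011985 7.600073778975958
scene cup (array([323., 241.]), np.int32(21), array([ 0.5162, -0.0073]), array([0.034, 0.017]), np.float64(0.072))
scene mort None
top cup (array([321., 245.]), np.int32(17), array([ 0.5194, -0.0104]), array([0.032, 0.005]), np.float64(0.074))
top mort (array([269., 246.]), np.int32(205), array([0.5143, 0.1566]), array([0.061, 0.041]), np.float64(0.066))
```

View pics/c5.png

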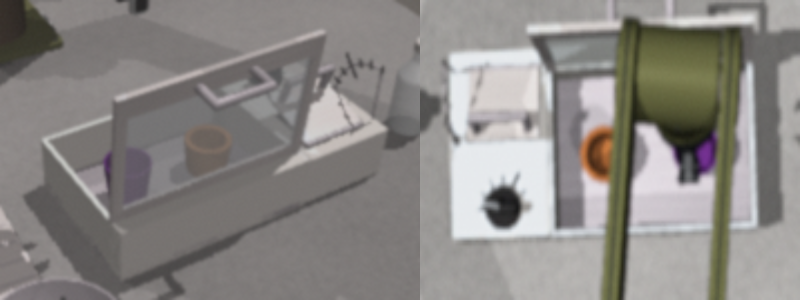

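Call:
step_arm([
  {"tx": 0.37,"ty": 0.95,"tz": 0,"wx": 0,"wy": 0,"wz": 0,"claw": 0.35},
  {"tx": 0.37,"ty": 0.95,"tz": 0,"wx": 0,"wy": 0,"wz": 0,"claw": 0.35},
  {"tx": 0.37,"ty": 0.95,"tz": 0,"wx": 0,"wy": 0,"wz": 0,"claw": 0.35},
  {"tx": 0.37,"ty": 0.95,"tz": 0,"wx": 0,"wy": 0,"wz": 0,"claw": 0.35},
  {"tx": 0.37,"ty": 0.95,"tz": 0,"wx": 0,"wy": 0,"wz": 0,"claw": 0.35},
  {"tx": 0.37,"ty": 0.95,"tz": 0,"wx": 0,"wy": 0,"wz": 0,"claw": 0.35},
  {"tx": 0.37,"ty": 0.95,"tz": 0,"wx": 0,"wy": 0,"wz": 0,"claw": 0.35},
  {"tx": 0.37,"ty": 0.95,"tz": 0,"wx": 0,"wy": 0,"wz": 0,"claw": 0.35},
  {"tx": 0,"ty": 0,"tz": 0,"wx": 0,"wy": 0,"wz": 0,"claw": 0.35},
  {"tx": 0,"ty": 0,"tz": 0,"wx": 0,"wy": 0,"wz": 0,"claw": 0.35},
])

```text
time_s: 31.03
ee_pos: [0.6742, 0.0886, 0.2727]
tool_rot: [-3.14, 0.0, 1.635]
ft_force: [-0.7, -0.2, -0.2]
gripper_width: 0.0298
grip_force: 0.0
```

Call:
step_arm([
  {"tx": 0,"ty": 0,"tz": 0.5,"wx": 0,"wy": 0,"wz": 0,"claw": 0.35},
  {"tx": 0,"ty": 0,"tz": 0.5,"wx": 0,"wy": 0,"wz": 0,"claw": 0.35},
  {"tx": 0,"ty": 0,"tz": 0.5,"wx": 0,"wy": 0,"wz": 0,"claw": 0.35},
  {"tx": 0,"ty": 0,"tz": 0.5,"wx": 0,"wy": 0,"wz": 0,"claw": 0.35},
  {"tx": 0,"ty": 0,"tz": 0.5,"wx": 0,"wy": 0,"wz": 0,"claw": 0.35},
  {"tx": 0,"ty": 0,"tz": 0.5,"wx": 0,"wy": 0,"wz": 0,"claw": 0.35},
  {"tx": 0,"ty": 0,"tz": 0.5,"wx": 0,"wy": 0,"wz": 0,"claw": 0.35},
  {"tx": 0,"ty": 0,"tz": 0,"wx": 0,"wy": 0,"wz": 0,"claw": 0},
  {"tx": 0,"ty": 0,"tz": 0,"wx": 0,"wy": 0,"wz": 0,"claw": 0},
  {"tx": 0,"ty": 0,"tz": 0,"wx": 0,"wy": 0,"wz": 0,"claw": 0},
  {"tx": 0,"ty": 0,"tz": 0,"wx": 0,"wy": 0,"wz": 0,"claw": 0},
], newtons=20)

```text
time_s: 31.95
ee_pos: [0.6728, 0.0881, 0.2022]
tool_rot: [-3.138, 0.0, 1.634]
ft_force: [-0.0, -0.8, -11.4]
gripper_width: 0.011
grip_force: 21.3
```

```bash
python3 - <<'E'
import numpy as np
t=np.linspace(1.65,0,41)
x=80-172*np.cos(t)+44*np.sin(t);z=80+172*np.sin(t)+44*np.cos(t)
for i in range(0,40,2): print(i,np.round((x[i+2]-x[i])/40,2),np.round(-(z[i+2]-z[i])/40,2),t[i+2].round(2),(x[i+2]-x[0]).round(1),(z[i+2]-z[0]).round(1))
E
```

```text
0 -0.35 -0.1 1.57 -14.0 4.2
2 -0.36 -0.07 1.48 -28.4 7.2
4 -0.36 -0.05 1.4 -42.9 9.0
6 -0.37 -0.01 1.32 -57.5 9.6
8 -0.37 0.02 1.24 -72.2 9.0
10 -0.36 0.05 1.16 -86.7 7.1
12 -0.36 0.08 1.07 -101.0 4.1
14 -0.35 0.1 0.99 -115.1 -0.0
16 -0.34 0.13 0.91 -128.7 -5.4
18 -0.33 0.16 0.82 -141.9 -11.8
20 -0.31 0.19 0.74 -154.4 -19.3
22 -0.3 0.21 0.66 -166.4 -27.8
24 -0.28 0.24 0.58 -177.6 -37.2
26 -0.26 0.26 0.5 -187.9 -47.6
28 -0.24 0.28 0.41 -197.4 -58.7
30 -0.21 0.3 0.33 -205.9 -70.6
32 -0.19 0.31 0.25 -213.5 -83.2
34 -0.16 0.33 0.17 -219.9 -96.3
36 -0.13 0.34 0.08 -225.3 -110.0
38 -0.11 0.35 0.0 -229.5 -124.0
```

Call:
step_arm([
  {"tx": 0,"ty": -0.35,"tz": -0.1,"wx": 0,"wy": 0,"wz": 0,"claw": 0},
  {"tx": 0,"ty": -0.35,"tz": -0.1,"wx": 0,"wy": 0,"wz": 0,"claw": 0},
  {"tx": 0,"ty": -0.36,"tz": -0.07,"wx": 0,"wy": 0,"wz": 0,"claw": 0},
  {"tx": 0,"ty": -0.36,"tz": -0.07,"wx": 0,"wy": 0,"wz": 0,"claw": 0},
  {"tx": 0,"ty": -0.36,"tz": -0.05,"wx": 0,"wy": 0,"wz": 0,"claw": 0},
  {"tx": 0,"ty": -0.36,"tz": -0.05,"wx": 0,"wy": 0,"wz": 0,"claw": 0},
  {"tx": 0,"ty": -0.37,"tz": -0.01,"wx": 0,"wy": 0,"wz": 0,"claw": 0},
  {"tx": 0,"ty": -0.37,"tz": -0.01,"wx": 0,"wy": 0,"wz": 0,"claw": 0},
])

```text
time_s: 32.62
ee_pos: [0.6162, 0.0845, 0.2133]
tool_rot: [3.14, 0.0, 1.634]
ft_force: [1.9, -0.7, -13.5]
gripper_width: 0.0115
grip_force: 20.4
```

Call:
step_arm([
  {"tx": 0,"ty": -0.37,"tz": 0.02,"wx": 0,"wy": 0,"wz": 0,"claw": 0},
  {"tx": 0,"ty": -0.37,"tz": 0.02,"wx": 0,"wy": 0,"wz": 0,"claw": 0},
  {"tx": 0,"ty": -0.36,"tz": 0.05,"wx": 0,"wy": 0,"wz": 0,"claw": 0},
  {"tx": 0,"ty": -0.36,"tz": 0.05,"wx": 0,"wy": 0,"wz": 0,"claw": 0},
  {"tx": 0,"ty": -0.36,"tz": 0.08,"wx": 0,"wy": 0,"wz": 0,"claw": 0},
  {"tx": 0,"ty": -0.36,"tz": 0.08,"wx": 0,"wy": 0,"wz": 0,"claw": 0},
])

```text
time_s: 33.12
ee_pos: [0.5741, 0.0818, 0.2092]
tool_rot: [3.136, 0.0, 1.635]
ft_force: [3.3, -0.8, -0.5]
gripper_width: 0.0108
grip_force: 21.1
```

Call:
step_arm([
  {"tx": 0,"ty": -0.35,"tz": 0.1,"wx": 0,"wy": 0,"wz": 0,"claw": 0},
  {"tx": 0,"ty": -0.35,"tz": 0.1,"wx": 0,"wy": 0,"wz": 0,"claw": 0},
  {"tx": 0,"ty": -0.34,"tz": 0.13,"wx": 0,"wy": 0,"wz": 0,"claw": 0},
  {"tx": 0,"ty": -0.34,"tz": 0.13,"wx": 0,"wy": 0,"wz": 0,"claw": 0},
  {"tx": 0,"ty": -0.33,"tz": 0.16,"wx": 0,"wy": 0,"wz": 0,"claw": 0},
  {"tx": 0,"ty": -0.33,"tz": 0.16,"wx": 0,"wy": 0,"wz": 0,"claw": 0},
])

```text
time_s: 33.62
ee_pos: [0.5313, 0.0791, 0.1915]
tool_rot: [-3.142, 0.0, 1.635]
ft_force: [1.2, -0.8, 2.6]
gripper_width: 0.011
grip_force: 21.6
```

Call:
step_arm([
  {"tx": 0,"ty": -0.31,"tz": 0.19,"wx": 0,"wy": 0,"wz": 0,"claw": 0},
  {"tx": 0,"ty": -0.31,"tz": 0.19,"wx": 0,"wy": 0,"wz": 0,"claw": 0},
  {"tx": 0,"ty": -0.3,"tz": 0.21,"wx": 0,"wy": 0,"wz": 0,"claw": 0},
  {"tx": 0,"ty": -0.3,"tz": 0.21,"wx": 0,"wy": 0,"wz": 0,"claw": 0},
  {"tx": 0,"ty": -0.28,"tz": 0.24,"wx": 0,"wy": 0,"wz": 0,"claw": 0},
  {"tx": 0,"ty": -0.28,"tz": 0.24,"wx": 0,"wy": 0,"wz": 0,"claw": 0},
])

```text
time_s: 34.12
ee_pos: [0.4962, 0.0769, 0.1652]
tool_rot: [-3.141, 0.0, 1.634]
ft_force: [2.3, -1.2, 1.7]
gripper_width: 0.0111
grip_force: 21.9
```

Call:
step_arm([
  {"tx": 0,"ty": -0.26,"tz": 0.26,"wx": 0,"wy": 0,"wz": 0,"claw": 0},
  {"tx": 0,"ty": -0.26,"tz": 0.26,"wx": 0,"wy": 0,"wz": 0,"claw": 0},
  {"tx": 0,"ty": -0.24,"tz": 0.28,"wx": 0,"wy": 0,"wz": 0,"claw": 0},
  {"tx": 0,"ty": -0.24,"tz": 0.28,"wx": 0,"wy": 0,"wz": 0,"claw": 0},
  {"tx": 0,"ty": -0.21,"tz": 0.3,"wx": 0,"wy": 0,"wz": 0,"claw": 0},
  {"tx": 0,"ty": -0.21,"tz": 0.3,"wx": 0,"wy": 0,"wz": 0,"claw": 0},
  {"tx": 0,"ty": -0.19,"tz": 0.31,"wx": 0,"wy": 0,"wz": 0,"claw": 0},
  {"tx": 0,"ty": -0.19,"tz": 0.31,"wx": 0,"wy": 0,"wz": 0,"claw": 0},
])

```text
time_s: 34.78
ee_pos: [0.4605, 0.0748, 0.1193]
tool_rot: [3.141, -0.0, 1.634]
ft_force: [2.9, -1.4, -0.0]
gripper_width: 0.0113
grip_force: 21.9
```

Call:
step_arm([
  {"tx": 0,"ty": -0.1,"tz": 0.2,"wx": 0,"wy": 0,"wz": 0,"claw": 0},
  {"tx": 0,"ty": -0.1,"tz": 0.2,"wx": 0,"wy": 0,"wz": 0,"claw": 0},
  {"tx": 0,"ty": -0.1,"tz": 0.2,"wx": 0,"wy": 0,"wz": 0,"claw": 0},
  {"tx": 0,"ty": -0.07,"tz": 0.2,"wx": 0,"wy": 0,"wz": 0,"claw": 0},
  {"tx": 0,"ty": -0.07,"tz": 0.18,"wx": 0,"wy": 0,"wz": 0,"claw": 0},
  {"tx": 0,"ty": -0.06,"tz": 0.15,"wx": 0,"wy": 0,"wz": 0,"claw": 0},
  {"tx": 0,"ty": -0.04,"tz": 0.1,"wx": 0,"wy": 0,"wz": 0,"claw": 0},
  {"tx": 0,"ty": 0,"tz": 0,"wx": 0,"wy": 0,"wz": 0,"claw": 0},
])

```text
time_s: 35.45
ee_pos: [0.4496, 0.0741, 0.0947]
tool_rot: [-3.141, -0.0, 1.634]
ft_force: [2.9, -0.5, -4.4]
gripper_width: 0.0111
grip_force: 21.5
```

Call:
step_arm([
  {"tx": 0,"ty": -0.05,"tz": 0.12,"wx": 0,"wy": 0,"wz": 0,"claw": 0},
  {"tx": 0,"ty": -0.05,"tz": 0.12,"wx": 0,"wy": 0,"wz": 0,"claw": 0},
  {"tx": 0,"ty": -0.04,"tz": 0.12,"wx": 0,"wy": 0,"wz": 0,"claw": 0},
  {"tx": 0,"ty": -0.04,"tz": 0.12,"wx": 0,"wy": 0,"wz": 0,"claw": 0},
  {"tx": 0,"ty": -0.03,"tz": 0.1,"wx": 0,"wy": 0,"wz": 0,"claw": 0},
  {"tx": 0,"ty": -0.03,"tz": 0.08,"wx": 0,"wy": 0,"wz": 0,"claw": 0},
  {"tx": 0,"ty": 0,"tz": 0,"wx": 0,"wy": 0,"wz": 0,"claw": 0},
])

```text
time_s: 36.03
ee_pos: [0.4456, 0.0738, 0.0819]
tool_rot: [3.141, -0.0, 1.634]
ft_force: [4.1, -0.2, -3.6]
gripper_width: 0.0109
grip_force: 21.6
```

Call:
step_arm([
  {"tx": 0,"ty": -0.02,"tz": 0.08,"wx": 0,"wy": 0,"wz": 0,"claw": 0},
  {"tx": 0,"ty": -0.02,"tz": 0.06,"wx": 0,"wy": 0,"wz": 0,"claw": 0},
  {"tx": 0,"ty": 0,"tz": 0.06,"wx": 0,"wy": 0,"wz": 0,"claw": 0},
  {"tx": 0,"ty": 0,"tz": 0,"wx": 0,"wy": 0,"wz": 0,"claw": 0},
  {"tx": 0,"ty": 0,"tz": 0,"wx": 0,"wy": 0,"wz": 0,"claw": 0},
])

```text
time_s: 36.45
ee_pos: [0.4447, 0.0737, 0.0786]
tool_rot: [3.141, -0.0, 1.634]
ft_force: [2.0, 0.8, 5.0]
gripper_width: 0.0111
grip_force: 22.4
```

Contact begins; pressing a little more to be sure it's shut.

Call:
step_arm([
  {"tx": 0,"ty": 0,"tz": 0.06,"wx": 0,"wy": 0,"wz": 0,"claw": 0},
  {"tx": 0,"ty": 0,"tz": 0.06,"wx": 0,"wy": 0,"wz": 0,"claw": 0},
  {"tx": 0,"ty": 0,"tz": 0,"wx": 0,"wy": 0,"wz": 0,"claw": 0},
])

```text
time_s: 36.7
ee_pos: [0.4448, 0.0737, 0.0782]
tool_rot: [3.14, -0.0, 1.634]
ft_force: [-4.5, 0.3, 25.1]
gripper_width: 0.0108
grip_force: 24.2
```

Call:
step_arm([
  {"tx": 0,"ty": 0,"tz": 0.06,"wx": 0,"wy": 0,"wz": 0,"claw": 0},
  {"tx": 0,"ty": 0,"tz": 0,"wx": 0,"wy": 0,"wz": 0,"claw": 0},
  {"tx": 0,"ty": 0,"tz": 0,"wx": 0,"wy": 0,"wz": 0,"claw": 0},
])

```text
time_s: 36.95
ee_pos: [0.4448, 0.0737, 0.0775]
tool_rot: [3.139, -0.0, 1.635]
ft_force: [-4.3, 0.2, 29.7]
gripper_width: 0.0107
grip_force: 24.9
```

Call:
step_arm([
  {"tx": 0,"ty": 0,"tz": -0.1,"wx": 0,"wy": 0,"wz": 0,"claw": 0.6},
  {"tx": 0,"ty": 0,"tz": 0,"wx": 0,"wy": 0,"wz": 0,"claw": 0.6},
  {"tx": 0,"ty": 0,"tz": 0,"wx": 0,"wy": 0,"wz": 0,"claw": 0.6},
  {"tx": 0,"ty": 0,"tz": 0,"wx": 0,"wy": 0,"wz": 0,"claw": 0.6},
  {"tx": 0,"ty": 0,"tz": 0,"wx": 0,"wy": 0,"wz": 0,"claw": 0.6},
  {"tx": 0,"ty": 0,"tz": -0.5,"wx": 0,"wy": 0,"wz": 0,"claw": 0.6},
  {"tx": 0,"ty": 0,"tz": -1,"wx": 0,"wy": 0,"wz": 0,"claw": 0.6},
  {"tx": 0,"ty": 0,"tz": -1,"wx": 0,"wy": 0,"wz": 0,"claw": 0.6},
  {"tx": 0,"ty": 0,"tz": -1,"wx": 0,"wy": 0,"wz": 0,"claw": 0.6},
  {"tx": 0,"ty": 0,"tz": -1,"wx": 0,"wy": 0,"wz": 0,"claw": 0.6},
  {"tx": 0,"ty": 0,"tz": -1,"wx": 0,"wy": 0,"wz": 0,"claw": 0.6},
  {"tx": 0,"ty": 0,"tz": -1,"wx": 0,"wy": 0,"wz": 0,"claw": 0.6},
])

```text
time_s: 37.95
ee_pos: [0.4437, 0.0735, 0.2068]
tool_rot: [-3.14, 0.0, 1.635]
ft_force: [0.1, 0.1, 0.2]
gripper_width: 0.0514
grip_force: 0.0
```

```bash
cat >>h.py <<'E'
O=np.array([.5382,.079]);A=.063;RD=np.array([[np.cos(A),-np.sin(A)],[np.sin(A),np.cos(A)]])
def local(W):
    L=W.copy();L[...,:2]=(W[...,:2]-O)@RD;return L
def angles(n,name=None):
    p,d=shot(n,name);L=local(cloud(n,d));x,y,z=L[...,0],L[...,1],L[...,2]
    m=(abs(y)<.138)&(abs(y)>.05)&(x>-.1)&(x<.07)&(z>.075)&(z<.112);f=np.polyfit(x[m],z[m],1)
    q=np.c_[x[m],z[m]];r=abs(np.polyval(f,q[:,0])-q[:,1]);q=q[r<.004];f=np.polyfit(q[:,0],q[:,1],1)
    print(n,"cover",-np.arctan(f[0]).round(3),"z at -.09",np.polyval(f,-.09).round(4),len(q))
    m=(y>.165)&(y<.245)&(x>-.01)&(x<.08)&(z>.083)&(z<.2)
    q=np.c_[x[m],z[m]]
    if len(q)>20:
        best=(0,0)
        for t in np.arange(0,1.5,.01):
            r=(85-q[:,0]*1e3)*-np.sin(t)+(q[:,1]*1e3-80)*np.cos(t)
            h=np.histogram(r,bins=np.arange(-2,14,2))[0];c=(h[:-1]+h[1:]).max()
            if c>best[0]: best=(c,t)
        print("  flap RANSAC",best)
    m=(y>.16)&(y<.25)&(x>-.06)&(z>.118)&(z<.25);q=L[m]
    if len(q): 
        top=q;print("  flap handle med",np.median(q,0).round(4),"ymin/max",q[:,1].min().round(3),q[:,1].max().round(3))
    return p,L
E
python3 - <<'E'
from h import *
print(arm.get_state()["ee_pos"])
for n in("scene","top"): angles(n,n+"6")
q=cv2.imread("pics/scene6.png")[160:310,270:480]
cv2.imwrite("pics/c6.png",cv2.resize(q,(700,500),interpolation=cv2.INTER_CUBIC))
E
```

```text
[0.44367315 0.07352239 0.20680665]
scene cover 0.003 z at -.09 0.085 2473
  flap RANSAC (np.int64(454), np.float64(0.29))
  flap handle med [0.0247 0.1996 0.1448] ymin/max 0.16 0.248
top cover 0.002 z at -.09 0.0862 1271
  flap RANSAC (np.int64(209), np.float64(0.33))
  flap handle med [0.0177 0.2041 0.1463] ymin/max 0.161 0.247
```

View pics/c6.png

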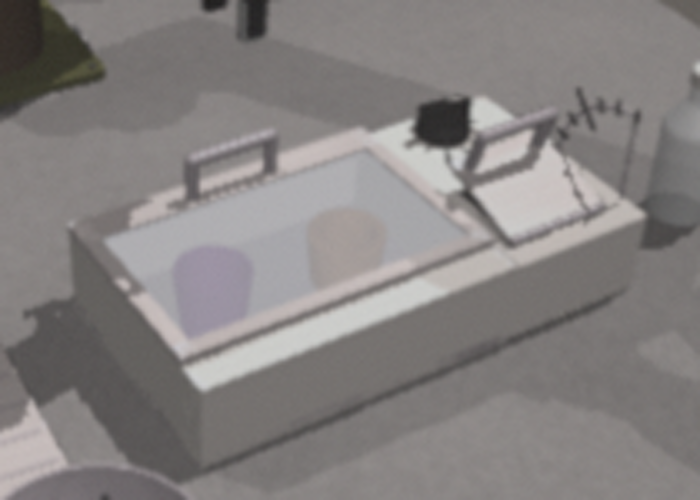

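Call:
step_arm([
  {"tx": 0.93,"ty": 0.53,"tz": 0,"wx": 0,"wy": 0,"wz": 0,"claw": 0.6},
  {"tx": 0.93,"ty": 0.53,"tz": 0,"wx": 0,"wy": 0,"wz": 0,"claw": 0.6},
  {"tx": 0.93,"ty": 0.53,"tz": 0,"wx": 0,"wy": 0,"wz": 0,"claw": 0.6},
  {"tx": 0.93,"ty": 0.53,"tz": 0,"wx": 0,"wy": 0,"wz": 0,"claw": 0.6},
  {"tx": 0.93,"ty": 0.53,"tz": 0,"wx": 0,"wy": 0,"wz": 0,"claw": 0.6},
  {"tx": 0.93,"ty": 0.53,"tz": 0,"wx": 0,"wy": 0,"wz": 0,"claw": 0.6},
  {"tx": 0.93,"ty": 0.53,"tz": 0,"wx": 0,"wy": 0,"wz": 0,"claw": 0.6},
  {"tx": 0.93,"ty": 0.53,"tz": 0,"wx": 0,"wy": 0,"wz": 0,"claw": 0.6},
  {"tx": 0.93,"ty": 0.53,"tz": 0,"wx": 0,"wy": 0,"wz": 0,"claw": 0.6},
  {"tx": 0.93,"ty": 0.53,"tz": 0,"wx": 0,"wy": 0,"wz": 0,"claw": 0.6},
  {"tx": 0.93,"ty": 0.53,"tz": 0,"wx": 0,"wy": 0,"wz": 0,"claw": 0.6},
  {"tx": 0,"ty": 0,"tz": 0,"wx": 0,"wy": 0,"wz": 0,"claw": 0.6},
  {"tx": 0,"ty": 0,"tz": 0,"wx": 0,"wy": 0,"wz": 0,"claw": 0.6},
])

```text
time_s: 39.13
ee_pos: [0.5472, 0.2856, 0.2044]
tool_rot: [-3.138, 0.001, 1.636]
ft_force: [0.5, 0.0, 0.2]
gripper_width: 0.0509
grip_force: 0.0
```

Call:
step_arm([
  {"tx": 0,"ty": 0,"tz": 1,"wx": 0,"wy": 0,"wz": 0,"claw": 0.6},
  {"tx": 0,"ty": 0,"tz": 1,"wx": 0,"wy": 0,"wz": 0,"claw": 0.6},
  {"tx": 0,"ty": 0,"tz": 1,"wx": 0,"wy": 0,"wz": 0,"claw": 0.6},
  {"tx": 0,"ty": 0,"tz": 1,"wx": 0,"wy": 0,"wz": 0,"claw": 0.6},
  {"tx": 0,"ty": 0,"tz": 0.7,"wx": 0,"wy": 0,"wz": 0,"claw": 0.6},
  {"tx": 0,"ty": 0,"tz": 0.6,"wx": 0,"wy": 0,"wz": 0,"claw": 0.6},
  {"tx": 0,"ty": 0,"tz": 0,"wx": 0,"wy": 0,"wz": 0,"claw": 0.6},
  {"tx": 0,"ty": 0,"tz": 0,"wx": 0,"wy": 0,"wz": 0,"claw": 0},
  {"tx": 0,"ty": 0,"tz": 0,"wx": 0,"wy": 0,"wz": 0,"claw": 0},
  {"tx": 0,"ty": 0,"tz": 0,"wx": 0,"wy": 0,"wz": 0,"claw": 0},
  {"tx": 0,"ty": 0,"tz": 0,"wx": 0,"wy": 0,"wz": 0,"claw": 0},
  {"tx": 0,"ty": 0,"tz": 0,"wx": 0,"wy": 0,"wz": 0,"claw": 0},
  {"tx": 0,"ty": 0,"tz": 0,"wx": 0,"wy": 0,"wz": 0,"claw": 0},
], newtons=20)

```text
time_s: 40.22
ee_pos: [0.5465, 0.285, 0.1015]
tool_rot: [-3.14, 0.0, 1.635]
ft_force: [-5.8, 0.0, 6.2]
gripper_width: 0.011
grip_force: 21.9
```

```bash
python3 - <<'E'
import numpy as np
t=np.linspace(.31,.785,11)
x=85-78*np.cos(t)+43*np.sin(t);z=80+78*np.sin(t)+43*np.cos(t)
for i in range(10): print(np.round((x[i+1]-x[i])/20,2),np.round(-(z[i+1]-z[i])/20,2))
print(x[[0,-1]],z[[0,-1]])
E
```

```text
0.16 -0.14
0.16 -0.13
0.17 -0.13
0.18 -0.12
0.18 -0.11
0.19 -0.1
0.19 -0.09
0.19 -0.08
0.2 -0.07
0.2 -0.06
[23.83550292 60.21719779] [144.74491715 165.5500597 ]
```

Call:
step_arm([
  {"tx": 0,"ty": 0.16,"tz": -0.14,"wx": 0,"wy": 0,"wz": 0,"claw": 0},
  {"tx": 0,"ty": 0.16,"tz": -0.14,"wx": 0,"wy": 0,"wz": 0,"claw": 0},
  {"tx": 0,"ty": 0.17,"tz": -0.13,"wx": 0,"wy": 0,"wz": 0,"claw": 0},
  {"tx": 0,"ty": 0.18,"tz": -0.12,"wx": 0,"wy": 0,"wz": 0,"claw": 0},
  {"tx": 0,"ty": 0.18,"tz": -0.11,"wx": 0,"wy": 0,"wz": 0,"claw": 0},
  {"tx": 0,"ty": 0.19,"tz": -0.1,"wx": 0,"wy": 0,"wz": 0,"claw": 0},
  {"tx": 0,"ty": 0.19,"tz": -0.09,"wx": 0,"wy": 0,"wz": 0,"claw": 0},
  {"tx": 0,"ty": 0.19,"tz": -0.08,"wx": 0,"wy": 0,"wz": 0,"claw": 0},
  {"tx": 0,"ty": 0.2,"tz": -0.07,"wx": 0,"wy": 0,"wz": 0,"claw": 0},
  {"tx": 0,"ty": 0.2,"tz": -0.06,"wx": 0,"wy": 0,"wz": 0,"claw": 0},
  {"tx": 0,"ty": 0,"tz": 0,"wx": 0,"wy": 0,"wz": 0,"claw": 0},
  {"tx": 0,"ty": 0,"tz": 0,"wx": 0,"wy": 0,"wz": 0,"claw": 0},
])

```text
time_s: 41.22
ee_pos: [0.5826, 0.2874, 0.123]
tool_rot: [-3.14, 0.0, 1.635]
ft_force: [-7.6, -1.2, 8.8]
gripper_width: 0.0112
grip_force: 22.1
```

```bash
python3 - <<'E'
from h import *
s=arm.get_state();t=s["ee_pos"];l=(t[:2]-O)@RD;print(t,"local",l,s["ft_force"])
bx=l[0]*1e3+1.55
from scipy.optimize import brentq
print("theta",brentq(lambda a:85-78*np.cos(a)+43*np.sin(a)-bx,0,1.2))
for n in("scene","top"): angles(n,n+"7")
q=cv2.imread("pics/scene7.png")[170:250,370:480]
cv2.imwrite("pics/c7.png",cv2.resize(q,(770,560),interpolation=cv2.INTER_CUBIC))
E
```

```text
[0.5826406  0.28737212 0.12299113] local [0.05747119 0.20516084] [-7.64748932 -1.21736062  8.78643764]
theta 0.7709909548176007
scene cover 0.004 z at -.09 0.0852 2442
  flap RANSAC (np.int64(390), np.float64(0.76))
  flap handle med [0.0532 0.1952 0.2017] ymin/max 0.16 0.249
top cover 0.003 z at -.09 0.0863 1766
  flap RANSAC (np.int64(30), np.float64(0.8))
  flap handle med [0.0275 0.1923 0.1623] ymin/max 0.16 0.249
```

View pics/c7.png

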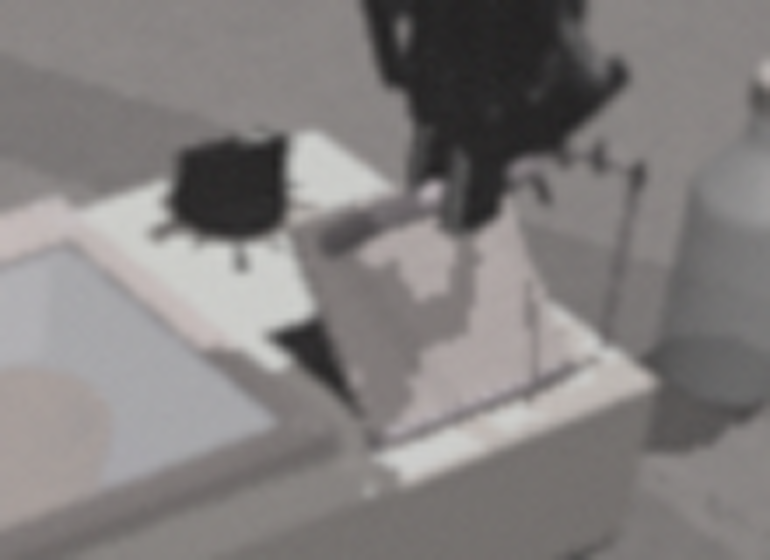

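Call:
step_arm([
  {"tx": 0,"ty": 0.06,"tz": -0.02,"wx": 0,"wy": 0,"wz": 0,"claw": 0},
  {"tx": 0,"ty": 0,"tz": 0,"wx": 0,"wy": 0,"wz": 0,"claw": 0},
  {"tx": 0,"ty": 0,"tz": 0,"wx": 0,"wy": 0,"wz": 0,"claw": 0.3},
  {"tx": 0,"ty": 0,"tz": 0,"wx": 0,"wy": 0,"wz": 0,"claw": 0.3},
  {"tx": 0,"ty": 0,"tz": 0,"wx": 0,"wy": 0,"wz": 0,"claw": 0.3},
  {"tx": 0,"ty": 0,"tz": 0,"wx": 0,"wy": 0,"wz": 0,"claw": 0.3},
  {"tx": 0,"ty": 0,"tz": -0.5,"wx": 0,"wy": 0,"wz": 0,"claw": 0.3},
  {"tx": 0,"ty": 0,"tz": -1,"wx": 0,"wy": 0,"wz": 0,"claw": 0.3},
  {"tx": 0,"ty": 0,"tz": -1,"wx": 0,"wy": 0,"wz": 0,"claw": 0.3},
  {"tx": 0,"ty": 0,"tz": -1,"wx": 0,"wy": 0,"wz": 0,"claw": 0.3},
  {"tx": 0,"ty": 0,"tz": -1,"wx": 0,"wy": 0,"wz": 0,"claw": 0.3},
  {"tx": -0.5,"ty": -1,"tz": -1,"wx": 0,"wy": 0,"wz": 0,"claw": 0.5},
  {"tx": -0.5,"ty": -1,"tz": 0,"wx": 0,"wy": 0,"wz": 0,"claw": 0.5},
  {"tx": -0.5,"ty": -1,"tz": 0,"wx": 0,"wy": 0,"wz": 0,"claw": 0.5},
  {"tx": -1,"ty": -1,"tz": 0,"wx": 0,"wy": 0,"wz": 0,"claw": 0.5},
  {"tx": -1,"ty": -1,"tz": 0,"wx": 0,"wy": 0,"wz": 0,"claw": 0.5},
  {"tx": -1,"ty": -1,"tz": 0,"wx": 0,"wy": 0,"wz": 0,"claw": 0.5},
  {"tx": 0,"ty": 0,"tz": 0,"wx": 0,"wy": 0,"wz": 0,"claw": 0.5},
])

```text
time_s: 42.82
ee_pos: [0.4669, 0.1868, 0.2322]
tool_rot: [-3.138, 0.002, 1.633]
ft_force: [-2.1, -0.7, -0.2]
gripper_width: 0.0426
grip_force: 0.0
```

```bash
python3 - <<'E'
from h import *
t=arm.get_state()["ee_pos"];print(t)
# direct panel fits (average of 4 shots)
for n in("scene","top"):
    P=[]
    for i in range(3):
        p,L=angles(n,n+"8") if i==0 else (lambda q:(q[0],local(cloud(n,q[1]))))(shot(n))
        x,y,z=L[...,0],L[...,1],L[...,2]
        m=(y>.16)&(y<.25)&(x>.0)&(x<.082)&(z>.088)
        r=(x-.085)*np.sin(.785)+(z-.08)*np.cos(.785)
        m&=(abs(r-.007)<.008);P.append(np.c_[x[m],z[m]])
    P=np.vstack(P)
    for _ in range(5):
        c=P.mean(0);v=np.linalg.svd(P-c,full_matrices=False)[2][0];e=abs((P-c)@[-v[1],v[0]]);P=P[e<.003]
    print(n,"flap line angle",np.arctan2(v[1],-v[0])%np.pi,len(P),c)
    # bar top: handle points
    x,y,z=L[...,0],L[...,1],L[...,2];m=(y>.175)&(y<.235)&(x>.03)&(x<.09)&(z>.155)&(z<.18)
    r=(x-.085)*np.sin(.785)+(z-.08)*np.cos(.785);q=L[m&(r>.03)];print("bar",np.median(q,0),q[:,2].max(),len(q))
    # dial
    m=(abs(y-.21)<.045)&(abs(x+.07)<.045)&(z>.1)&(z<.125);q=L[m]
    rr=cv2.minAreaRect((q[:,:2]*1000).astype(np.float32));print("dial grip",len(q),rr,q[:,2].max())
    m=(abs(y-.21)<.045)&(abs(x+.07)<.045)&(p.max(2)<60)&(z>.083)&(z<.098);q=L[m]
    if len(q)>5: print("disc",len(q),q.min(0),q.max(0))
a=cv2.imread("pics/scene8.png")[170:250,370:480];b=cv2.imread("pics/top8.png")[235:285,195:255]
cv2.imwrite("pics/c8.png",np.hstack([cv2.resize(a,(440,320),interpolation=cv2.INTER_CUBIC),cv2.resize(b,(360,320),interpolation=cv2.INTER_CUBIC)]))
E
```

```text
[0.46688801 0.18678546 0.23224448]
scene cover 0.003 z at -.09 0.085 2444
  flap RANSAC (np.int64(397), np.float64(0.77))
  flap handle med [0.048  0.1993 0.1341] ymin/max 0.16 0.25
scene flap line angle 0.7861229479058243 1788 [0.05703882 0.11528747]
bar [0.06289196 0.20364002 0.16836693] 0.17317896156532175 85
dial grip 83 ((-74.87893676757812, 208.40602111816406), (48.33392333984375, 17.431896209716797), 83.42436981201172) 0.11519887873935253
disc 94 [-0.08134265  0.18352328  0.08333733] [-0.04802052  0.23025161  0.09784477]
top cover 0.003 z at -.09 0.0864 1442
  flap RANSAC (np.int64(73), np.float64(0.75))
  flap handle med [0.0532 0.2156 0.1655] ymin/max 0.163 0.249
top flap line angle 0.8039717240101095 319 [0.06462407 0.10725482]
bar [0.05651126 0.20521851 0.16876032] 0.17731314385774288 76
dial grip 61 ((-76.75765228271484, 206.18600463867188), (46.286354064941406, 13.658924102783203), 83.55948638916016) 0.12463743194519528
disc 71 [-0.09733402  0.18843918  0.08360099] [-0.06276689  0.23302997  0.09789494]
```

View pics/c8.png

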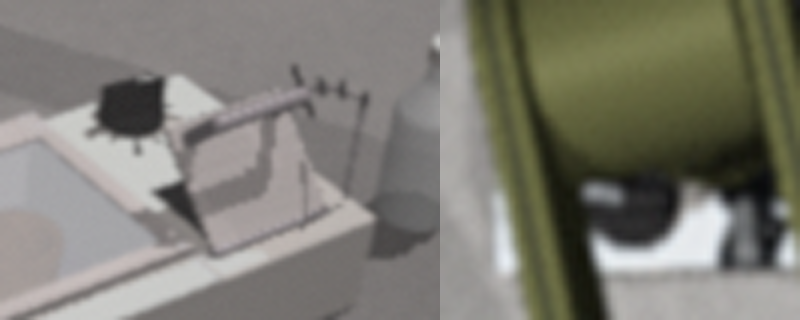

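```bash
python3 - <<'E'
from h import *
print(arm.get_state()["q"])
for n in("scene","top"):
    p=cv2.imread(f"pics/{n}0.png");L=local(cloud(n,np.load(f"pics/{n}0.npy")));x,y,z=L[...,0],L[...,1],L[...,2]
    near=(abs(y-.208)<.05)&(abs(x+.074)<.045)
    q=L[near&(z>.103)&(z<.125)];c=q[:,:2].mean(0);v=np.linalg.svd(q[:,:2]-c,full_matrices=False)[2][0]
    v*=np.sign(v[1]);print(n,"grip",len(q),cv2.minAreaRect((q[:,:2]*1000).astype(np.float32)),"pca th",np.arctan2(v[0],v[1]),c,np.percentile(q[:,2],[10,50,90]))
    m=near&(p.max(2)<70);q=L[m];print("black",len(q),np.nanmin(q,0).round(4),np.nanmax(q,0).round(4))
a=cv2.imread("pics/top0.png")[245:283,203:253]
cv2.imwrite("pics/c9.png",cv2.resize(a,(750,570),interpolation=cv2.INTER_CUBIC))
E
```

```text
[3.00967338e-01 1.90825098e-01 1.58977526e+00 2.16646313e-04
 1.35974462e+00 2.36814806e-01]
scene grip 70 ((-75.25868225097656, 208.2998046875), (47.06159210205078, 15.018916130065918), 84.1657943725586) pca th 0.08446182440453084 [-0.07310126  0.20707654] [0.10439744 0.11031918 0.11232723]
black 174 [-0.084   0.1843  0.0799] [-0.0483  0.2296  0.113 ]
top grip 64 ((-75.19145965576172, 209.050048828125), (49.32234191894531, 13.585039138793945), 81.97642517089844) pca th 0.1389947671146066 [-0.07604024  0.20918404] [0.10749475 0.11306232 0.11863882]
black 142 [-0.0977  0.1846  0.0793] [-0.0561  0.2313  0.1247]
```

View pics/c9.png

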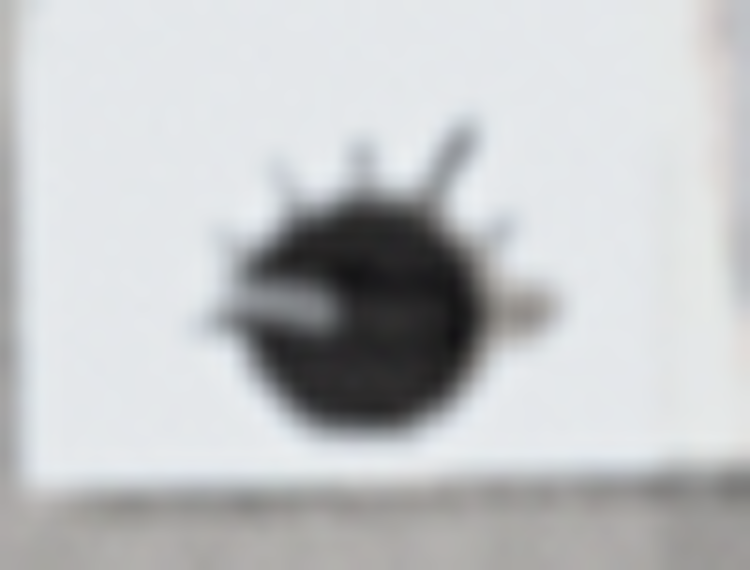

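Call:
step_arm([
  {"tx": 0,"ty": 0,"tz": 0,"wx": 0,"wy": 0,"wz": 0.88,"claw": 0.5},
  {"tx": 0,"ty": 0,"tz": 0,"wx": 0,"wy": 0,"wz": 0.88,"claw": 0.5},
  {"tx": 0.95,"ty": -0.24,"tz": 0,"wx": 0,"wy": 0,"wz": 0,"claw": 0.5},
  {"tx": 0.95,"ty": -0.24,"tz": 0,"wx": 0,"wy": 0,"wz": 0,"claw": 0.5},
  {"tx": 0.95,"ty": -0.24,"tz": 0,"wx": 0,"wy": 0,"wz": 0,"claw": 0.5},
  {"tx": 0.95,"ty": -0.24,"tz": 0,"wx": 0,"wy": 0,"wz": 0,"claw": 0.5},
  {"tx": 0.95,"ty": -0.24,"tz": 0,"wx": 0,"wy": 0,"wz": 0,"claw": 0.5},
  {"tx": 0,"ty": 0,"tz": 0,"wx": 0,"wy": 0,"wz": 0,"claw": 0.5},
  {"tx": 0,"ty": 0,"tz": 1,"wx": 0,"wy": 0,"wz": 0,"claw": 0.5},
  {"tx": 0,"ty": 0,"tz": 1,"wx": 0,"wy": 0,"wz": 0,"claw": 0.5},
  {"tx": 0,"ty": 0,"tz": 1,"wx": 0,"wy": 0,"wz": 0,"claw": 0.5},
  {"tx": 0,"ty": 0,"tz": 0,"wx": 0,"wy": 0,"wz": 0,"claw": 0.5},
  {"tx": 0,"ty": 0,"tz": 0,"wx": 0,"wy": 0,"wz": 0,"claw": 0.5},
])

```text
time_s: 44.2
ee_pos: [0.4525, 0.286, 0.1707]
tool_rot: [-3.139, 0.002, 1.512]
ft_force: [0.1, 0.5, 0.0]
gripper_width: 0.0427
grip_force: 0.0
```

Call:
step_arm([
  {"tx": -0.15,"ty": -0.18,"tz": 0,"wx": 0,"wy": 0,"wz": 0,"claw": 0.5},
  {"tx": 0,"ty": 0,"tz": 1,"wx": 0,"wy": 0,"wz": 0,"claw": 0.5},
  {"tx": 0,"ty": 0,"tz": 1,"wx": 0,"wy": 0,"wz": 0,"claw": 0.5},
  {"tx": 0,"ty": 0,"tz": 1,"wx": 0,"wy": 0,"wz": 0,"claw": 0.5},
  {"tx": 0,"ty": 0,"tz": 1,"wx": 0,"wy": 0,"wz": 0,"claw": 0.5},
  {"tx": 0,"ty": 0,"tz": 0.7,"wx": 0,"wy": 0,"wz": 0,"claw": 0.5},
  {"tx": 0,"ty": 0,"tz": 0.4,"wx": 0,"wy": 0,"wz": 0,"claw": 0.5},
  {"tx": 0,"ty": 0,"tz": 0,"wx": 0,"wy": 0,"wz": 0,"claw": 0.5},
  {"tx": 0,"ty": 0,"tz": 0,"wx": 0,"wy": 0,"wz": 0,"claw": 0},
  {"tx": 0,"ty": 0,"tz": 0,"wx": 0,"wy": 0,"wz": 0,"claw": 0},
  {"tx": 0,"ty": 0,"tz": 0,"wx": 0,"wy": 0,"wz": 0,"claw": 0},
  {"tx": 0,"ty": 0,"tz": 0,"wx": 0,"wy": 0,"wz": 0,"claw": 0},
  {"tx": 0,"ty": 0,"tz": 0,"wx": 0,"wy": 0,"wz": 0,"claw": 0},
], newtons=30)

```text
time_s: 45.28
ee_pos: [0.4483, 0.2843, 0.0713]
tool_rot: [-3.141, -0.001, 1.511]
ft_force: [-4.3, 1.4, 4.8]
gripper_width: 0.0114
grip_force: 31.1
```

Call:
step_arm([
  {"tx": 0,"ty": 0,"tz": -0.1,"wx": 0,"wy": 0,"wz": 0.5,"claw": 0},
  {"tx": 0,"ty": 0,"tz": 0,"wx": 0,"wy": 0,"wz": 1,"claw": 0},
  {"tx": 0,"ty": 0,"tz": 0,"wx": 0,"wy": 0,"wz": 1,"claw": 0},
  {"tx": 0,"ty": 0,"tz": 0,"wx": 0,"wy": 0,"wz": 1,"claw": 0},
  {"tx": 0,"ty": 0,"tz": 0,"wx": 0,"wy": 0,"wz": 1,"claw": 0},
  {"tx": 0,"ty": 0,"tz": 0,"wx": 0,"wy": 0,"wz": 1,"claw": 0},
  {"tx": 0,"ty": 0,"tz": 0,"wx": 0,"wy": 0,"wz": 1,"claw": 0},
  {"tx": 0,"ty": 0,"tz": 0,"wx": 0,"wy": 0,"wz": 1,"claw": 0},
])

```text
time_s: 45.95
ee_pos: [0.4483, 0.2842, 0.0714]
tool_rot: [-3.14, -0.0, 0.985]
ft_force: [-0.6, 3.1, -9.4]
gripper_width: 0.011
grip_force: 31.4
```

Call:
step_arm([
  {"tx": 0,"ty": 0,"tz": 0,"wx": 0,"wy": 0,"wz": 1,"claw": 0},
  {"tx": 0,"ty": 0,"tz": 0,"wx": 0,"wy": 0,"wz": 1,"claw": 0},
  {"tx": 0,"ty": 0,"tz": 0,"wx": 0,"wy": 0,"wz": 1,"claw": 0},
  {"tx": 0,"ty": 0,"tz": 0,"wx": 0,"wy": 0,"wz": 1,"claw": 0},
  {"tx": 0,"ty": 0,"tz": 0,"wx": 0,"wy": 0,"wz": 1,"claw": 0},
  {"tx": 0,"ty": 0,"tz": 0,"wx": 0,"wy": 0,"wz": 1,"claw": 0},
  {"tx": 0,"ty": 0,"tz": 0,"wx": 0,"wy": 0,"wz": 1,"claw": 0},
  {"tx": 0,"ty": 0,"tz": 0,"wx": 0,"wy": 0,"wz": 1,"claw": 0},
])

```text
time_s: 46.62
ee_pos: [0.4483, 0.2841, 0.0714]
tool_rot: [-3.14, 0.001, 0.426]
ft_force: [0.2, 1.1, -9.2]
gripper_width: 0.0113
grip_force: 31.4
```

Call:
step_arm([
  {"tx": 0,"ty": 0,"tz": 0,"wx": 0,"wy": 0,"wz": 1,"claw": 0},
  {"tx": 0,"ty": 0,"tz": 0,"wx": 0,"wy": 0,"wz": 1,"claw": 0},
  {"tx": 0,"ty": 0,"tz": 0,"wx": 0,"wy": 0,"wz": 1,"claw": 0},
  {"tx": 0,"ty": 0,"tz": 0,"wx": 0,"wy": 0,"wz": 1,"claw": 0},
  {"tx": 0,"ty": 0,"tz": 0,"wx": 0,"wy": 0,"wz": 1,"claw": 0},
  {"tx": 0,"ty": 0,"tz": 0,"wx": 0,"wy": 0,"wz": 1,"claw": 0},
  {"tx": 0,"ty": 0,"tz": 0,"wx": 0,"wy": 0,"wz": 1,"claw": 0},
  {"tx": 0,"ty": 0,"tz": 0,"wx": 0,"wy": 0,"wz": 1,"claw": 0},
  {"tx": 0,"ty": 0,"tz": 0,"wx": 0,"wy": 0,"wz": 1,"claw": 0},
  {"tx": 0,"ty": 0,"tz": 0,"wx": 0,"wy": 0,"wz": 1,"claw": 0},
  {"tx": 0,"ty": 0,"tz": 0,"wx": 0,"wy": 0,"wz": 1,"claw": 0},
  {"tx": 0,"ty": 0,"tz": 0,"wx": 0,"wy": 0,"wz": 1,"claw": 0},
  {"tx": 0,"ty": 0,"tz": 0,"wx": 0,"wy": 0,"wz": 0.7,"claw": 0},
  {"tx": 0,"ty": 0,"tz": 0,"wx": 0,"wy": 0,"wz": 0,"claw": 0},
  {"tx": 0,"ty": 0,"tz": 0,"wx": 0,"wy": 0,"wz": 0,"claw": 0},
])

```text
time_s: 47.87
ee_pos: [0.4483, 0.2839, 0.0714]
tool_rot: [3.141, 0.001, -0.456]
ft_force: [-1.0, 2.7, -8.6]
gripper_width: 0.0112
grip_force: 31.3
```

Call:
step_arm([
  {"tx": 0,"ty": 0,"tz": 0,"wx": 0,"wy": 0,"wz": 0,"claw": 0.5},
  {"tx": 0,"ty": 0,"tz": 0,"wx": 0,"wy": 0,"wz": 0,"claw": 0.5},
  {"tx": 0,"ty": 0,"tz": 0,"wx": 0,"wy": 0,"wz": 0,"claw": 0.5},
  {"tx": 0,"ty": 0,"tz": 0,"wx": 0,"wy": 0,"wz": 0,"claw": 0.5},
  {"tx": 0,"ty": 0,"tz": -0.5,"wx": 0,"wy": 0,"wz": 0,"claw": 0.5},
  {"tx": 0,"ty": 0,"tz": -1,"wx": 0,"wy": 0,"wz": 0,"claw": 0.5},
  {"tx": 0,"ty": 0,"tz": -1,"wx": 0,"wy": 0,"wz": 0,"claw": 0.5},
  {"tx": 0,"ty": 0,"tz": -1,"wx": 0,"wy": 0,"wz": 0,"claw": 0.5},
  {"tx": 0,"ty": 0,"tz": -1,"wx": 0,"wy": 0,"wz": 0,"claw": 0.5},
  {"tx": 0,"ty": 0,"tz": -1,"wx": 0,"wy": 0,"wz": 0,"claw": 0.5},
  {"tx": 0,"ty": 0,"tz": -1,"wx": 0,"wy": 0,"wz": 0,"claw": 0.5},
  {"tx": 0,"ty": 0,"tz": -1,"wx": 0,"wy": 0,"wz": 0,"claw": 0.5},
  {"tx": 0,"ty": 0,"tz": -1,"wx": 0,"wy": 0,"wz": 0,"claw": 0.5},
])

```text
time_s: 48.95
ee_pos: [0.4491, 0.2835, 0.244]
tool_rot: [-3.141, -0.001, -0.457]
ft_force: [0.5, -0.2, 0.3]
gripper_width: 0.043
grip_force: 0.0
```

Call:
step_arm([
  {"tx": 0.4,"ty": 1,"tz": 0,"wx": 0,"wy": 0,"wz": 0,"claw": 0.5},
  {"tx": 0.4,"ty": 1,"tz": 0,"wx": 0,"wy": 0,"wz": 0,"claw": 0.5},
  {"tx": 0.4,"ty": 1,"tz": 0,"wx": 0,"wy": 0,"wz": 0,"claw": 0.5},
  {"tx": 0.4,"ty": 1,"tz": 0,"wx": 0,"wy": 0,"wz": 0,"claw": 0.5},
  {"tx": 0.4,"ty": 1,"tz": 0,"wx": 0,"wy": 0,"wz": 0,"claw": 0.5},
  {"tx": 0.4,"ty": 1,"tz": 0,"wx": 0,"wy": 0,"wz": 0,"claw": 0.5},
  {"tx": 0.4,"ty": 1,"tz": 0,"wx": 0,"wy": 0,"wz": 0,"claw": 0.5},
  {"tx": 0.4,"ty": 1,"tz": 0,"wx": 0,"wy": 0,"wz": 0,"claw": 0.5},
  {"tx": 0.4,"ty": 1,"tz": 0,"wx": 0,"wy": 0,"wz": 0,"claw": 0.5},
  {"tx": 0.4,"ty": 1,"tz": 0,"wx": 0,"wy": 0,"wz": 0,"claw": 0.5},
  {"tx": 0.4,"ty": 1,"tz": 0,"wx": 0,"wy": 0,"wz": 0,"claw": 0.5},
  {"tx": 0.4,"ty": 1,"tz": 0,"wx": 0,"wy": 0,"wz": 0,"claw": 0.5},
  {"tx": 0.4,"ty": 1,"tz": 0,"wx": 0,"wy": 0,"wz": 0,"claw": 0.5},
  {"tx": 0.4,"ty": 1,"tz": 0,"wx": 0,"wy": 0,"wz": 0,"claw": 0.5},
  {"tx": 0.4,"ty": 1,"tz": 0,"wx": 0,"wy": 0,"wz": 0,"claw": 0.5},
  {"tx": 0.4,"ty": 1,"tz": 0,"wx": 0,"wy": 0,"wz": 0,"claw": 0.5},
  {"tx": 0.4,"ty": 1,"tz": 0,"wx": 0,"wy": 0,"wz": 0,"claw": 0.5},
  {"tx": 0.4,"ty": 1,"tz": 0,"wx": 0,"wy": 0,"wz": 0,"claw": 0.5},
  {"tx": 0,"ty": 0,"tz": 0,"wx": 0,"wy": 0,"wz": 0,"claw": 0.5},
])

```text
time_s: 50.53
ee_pos: [0.4196, -0.1063, 0.2429]
tool_rot: [3.14, -0.003, -0.46]
ft_force: [0.6, 0.0, 0.4]
gripper_width: 0.043
grip_force: 0.0
```

```bash
python3 - <<'E'
from h import *
s=arm.get_state();print(s["ee_pos"],s["time_s"])
for n in("scene","top"):
    ths=[];Q=[]
    for i in range(3):
        p,d=shot(n,n+"9") ;L=local(cloud(n,d));x,y,z=L[...,0],L[...,1],L[...,2]
        q=L[(abs(y-.208)<.05)&(abs(x+.074)<.045)&(z>.103)&(z<.125)];Q.append(q)
    q=np.vstack(Q);r=cv2.minAreaRect((q[:,:2]*1000).astype(np.float32));c=q[:,:2].mean(0);v=np.linalg.svd(q[:,:2]-c,full_matrices=False)[2][0]
    print(n,len(q),r,"pca th",np.arctan2(v[0],v[1])%np.pi,c)
    P=[]
    m=(y>.16)&(y<.25)&(x>.0)&(x<.082)&(z>.088);rr=(x-.085)*np.sin(.785)+(z-.08)*np.cos(.785);m&=(abs(rr-.007)<.008);P=np.c_[x[m],z[m]]
    for _ in range(5):
        c=P.mean(0);v=np.linalg.svd(P-c,full_matrices=False)[2][0];e=abs((P-c)@[-v[1],v[0]]);P=P[e<.003]
    print("flap",np.arctan2(v[1],-v[0])%np.pi,len(P))
    print(find(cloud(n,d),p,"cup"))
a=cv2.imread("pics/top9.png")[245:283,203:253];b=cv2.imread("pics/scene9.png")[150:310,270:490]
cv2.imwrite("pics/c10.png",np.hstack([cv2.resize(a,(395,300),interpolation=cv2.INTER_CUBIC),cv2.resize(b,(400,300),interpolation=cv2.INTER_CUBIC)]))
E
```

```text
[ 0.41957938 -0.10634339  0.24287207] 50.5333
scene 122 ((-74.57142639160156, 208.98880004882812), (9.463763236999512, 53.27546691894531), 58.8839111328125) pca th 2.0763982701166546 [-0.07279304  0.2074392 ]
flap 0.7862113114637017 609
None
top 209 ((-75.20237731933594, 210.12464904785156), (15.901832580566406, 50.025421142578125), 58.937294006347656) pca th 2.1113020929206785 [-0.0759741   0.20925389]
flap 0.7875069594331914 239
None
```

View pics/c10.png

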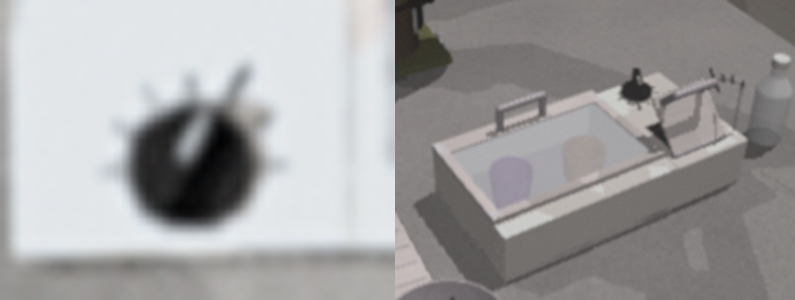

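The top view shows the pointer (205,115) in line with the long mark (240,78), at about 2.09 rad. The flap measures 0.787, the cover is shut, and both pieces stand upright inside. Handing in.

```bash
python3 -c "
from cell import arm
print(arm.finish_job())"
```

```text
the job is handed in; nothing more can be done
None
```

I handed the job in after about 51 s on the robot's clock: the one purple cup and the mortar, the only pieces on the board, stand upright in the shut dryer (cover about 0.003 rad), with the flap at about 0.787 rad and the dial at about 2.09 rad by camera; no verdict came back.

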